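Dock an infusion pump in its sloping bench cradle and lock it with the pin

ROBOT

A 7-joint arm with a two-finger parallel gripper is mounted at the origin on the work surface. World frame = base frame: x ahead of the robot, y to its left, z up, the work surface at z = 0. Lengths are in m, angles in rad, forces in N, time in s.
With the tool pointing down it reaches from about 0.425 to 0.925 m from the base axis. Payload 6.8 kg.
Tool frame: the origin (TCP) lies between the finger pads; the fingertips stand 14 mm ahead of it and the grasp point (between the pads) lies 5 mm behind it; z points along the fingers, y is the direction in which the jaws open and shut (so a half turn about z gives the same grasp; the last joint's range is limited). The gripper opens to 85 mm and grips with 20 to 120 N. Pads are 22 mm wide; open, the fingers measure 114 mm over their backs; the gripper's body (76 mm by 85 mm) begins 54 mm behind the grasp point. The pads swing forward as they close: fully open they stand 13 mm farther back than shut.
Start: joints at [-1.363, 0.477, 0.022, 1.555, -0.011, 1.109, -0.083], TCP at [0.21, 0.642, 0.212] pointing down, gripper open.
Joint ranges: [-2.96, 2.96], [-0.34, 2.1], [-1.41, 1.46], [0.24, 2.44], [-1.37, 4.51], [0.17, 1.92], [-2.96, 2.96]. Speed limits (rad/s): [2.39, 2.39, 3.14, 3.14, 3.14, 3.14, 3.14].

INTERFACE

Orientations are given as a unit quaternion [w, x, y, z].
In Python, from station import bot gives the robot as it stands.
- The arm moves only by the shell command python3 -m crank 'ROWS' [FORCE]. ROWS is JSON, a list of rows, each a list of 3 entries, a list of its own where there are three numbers: the shift along the tool's x, y, z in m, then the turn, a rotation vector about the tool's x, y, z in degrees, then the finger opening in m, from 0 to 0.0854. A call has 1 to 10 rows; each row shifts and turns the commanded pose from where the row before left it, along the tool's axes as they then stand; what a row does not reach is not made up. A row lasts 1/8 s, in which the tool goes at most 62.5 mm and 10.7 degrees, less where a joint would pass 70% of its speed; a pose out of reach is approached as far as the arm can. A call is refused whole if a number of a shift passes 0.0625 or a number of a turn 10.7, either way. A call with a gripper value outside its range is refused whole. The fingers move at their own pace and stop on an object; FORCE is the grip in N (left out, the last holds). Time passes only in rows, so rows that do not move let the fingers close. It gives the time, the measured TCP pose, the force and the opening at its end, in the units of the state.
- bot.get_obs(): the state, without advancing time (a new reading comes with each control period).
- bot.read_camera(name): name is "scene" or "top" or "wrist"; returns (picture, depth): 400x640x3 uint8, red, green, blue; 400x640 float32, m along the optical axis (not along the pixel's ray), 0 where there is no reading.
- bot.calibration(name): a dict with "fx", "fy", "cx", "cy" (pixels), "D" ([k1, k2, p1, p2, k3] as OpenCV has them; the pictures are not rectified), "extrinsics" (4x4, takes a point from camera to world coordinates). Camera axes: x right, y down, z forward; pixel columns grow to the right and rows downward; lengths in m; the calibration is good to about 2 mm. A picture is of the moment at which its call begins: read the wrist's pose just before it. calibration takes no time and is no camera call; for the wrist camera it gives the pose at the moment of the call.
- bot.hand_in(): hands the job in, once; it reports no verdict.
The state is a dict: "t": time; "q": joint angles; "joint_vel": joint speeds; "joint_torque": joint torques, N m; "eef_pos": TCP position; "tool_rot": TCP orientation; "contact_force": force on the tool from outside, world axes, zero at the start; "torque": the same for the moment, N m; "gripper_width": opening from 0.0 (shut) to 1.0 (fully open).
Only numpy, scipy, OpenCV 4.12 (cv2) and the standard library are available. Lean on these libraries where they do the work, as an engineer would, in place of code of your own. Each camera call takes 0.05 s, during which the arm holds its last target.

TASK

Lay the infusion pump on the sloping bench cradle with its slotted tab uphill, and slide it down between the flared guides until it is fully home on the stop at the bottom. Then lock it there: put the red-handled pin square to the slope through the slot in the pump's tab and feel along the slot with its tip for the keeper hole hidden underneath, push it fully home until its collar sits on the tab, and let go. Do not disturb the bottle, tub, bin or tape roll standing about.

Things in the scene. Friction and masses are not known exactly. Their poses are not given: they have to be found in the camera images.
- cradle: White bent-sheet bench cradle, fixed to the counter, 225 x 150 mm on the ground and 141 mm high at the back. Origin on the counter under its middle; x points level towards its high end, z up. It carries the sloping bed (see bed).
- bed: White sloping bed of the cradle, 136 mm wide, rising 30 degrees. Origin on its surface, mid-width, at the foot of the stop face at the low end: 95 mm behind (-x) and 30 mm above the cradle's origin. x runs up the slope, y across, z square out of the bed, whose surface is z = 0 and ends at x = 222 mm. The blue stop lip, 14 mm high, has its face at x = 0.
- guide_mouth (a point): Middle of the guides' wide upper end, on the bed's surface at x = 120 mm (axes as the bed's). The two blue guides are 14 mm high and stand 97 mm apart here, converge to 61 mm at x = 50 mm, and run parallel from there down to the stop.
- bed_window (a point): Middle of the 28 (x) by 68 mm (y) window in the bed, on its surface at x = 152 mm, axes as the bed's. Below lies a keeper block, flat top 12 mm under the surface, wider than the pump's slot. Its one hole, square to the bed, 12 mm wide with 2 mm chamfer, 28 mm deep, is at mid-window along x but unknown along y, -10 to +10 mm, and hidden once the pump is in: feel for it.
- pump_center (a point): Infusion pump, a grey box 120 (x) by 58 (y) by 46 mm (z), about 0.55 kg, dark screen and keys on top; this is its middle, 23 mm above the flat underside. It starts flat on the counter. x points to the end with the steel tab (54 mm long, 6 mm thick, level with the underside). Home on the stop it is at x 60, y 0, z 23 mm in the bed's frame, axes alike. It may not slide by its own weight.
- pump_slot (a point): Middle of the slot in the pump's tab, on the tab's upper face, 92 mm in x from the pump's middle and 6 mm above its underside. The slot is 14 mm wide along x and 44 mm long along y. With the pump home it lies over the middle of the bed's window.
- pin_grip (a point): Locking pin, 108 mm long, 0.09 kg, starting upright in its parking stand. This point, 80 mm above the tip on its axis, is the middle of the handle. z runs from tip to head. Steel shank 10 mm thick, 44 mm long, with a 4 mm tapered nose; then a collar 26 mm wide, 5 mm thick; then the red round handle, 18 mm thick, from 49 to 108 mm above the tip.
- pin_tip (a point): The tip of the locking pin, on its axis. With the pin home it is 38 mm below the bed's surface; stopped on top of the keeper beside the hole it is only 12 mm below.
- pin_stand: Grey parking stand of the pin, fixed to the counter, 70 x 70 mm and 50 mm high, hole in the middle; the pin's collar rests on its top. Origin under its middle.
- drug_bottle: Amber bottle with white cap, 48 mm wide, 85 mm high, standing on the counter; leave it alone. Origin under its middle.
- wipes_tub: White tub with green lid, 68 mm wide, 90 mm high; leave it alone. Origin under its middle.
- small_bin: Small open blue bin, 90 x 80 mm and 50 mm high; leave it alone. Origin under its middle.
- tape_roll: Roll of white tape lying flat, 56 mm wide, 22 mm high, on the robot's side of the cradle; leave it alone. Origin under its middle.
Not all that is in view belongs to the job. Leave any blue or turquoise look-alike of the part that bears pin_grip alone.

How it is judged:
On the way:
1. the pump lies flat on the bed, tab uphill, fully home on the stop between the guides (x of pump_center in the frame of bed between 0.056 and 0.063 m and y of pump_center in the frame of bed between -0.004 and 0.004 m and z of pump_center in the frame of bed below 0.027 m and x of pump_slot in the frame of bed above 0.145 m and angle between the z axis of pump_center and the z axis of bed, either way round below 0.06 rad), for 0.2 s.
At the end, for the whole second after the job is handed in: The pump lies flat on the bed with its tab uphill, within 4 mm of the stop and centred between the guides within 4 mm; the pin stands square to the bed (within 7 degrees) through the slot in the tab and down in the keeper hole, its collar within 4 mm of the tab; both are released and at rest (x of pump_center in the frame of bed between 0.056 and 0.064 m and y of pump_center in the frame of bed between -0.004 and 0.004 m and z of pump_center in the frame of bed below 0.027 m and x of pump_slot in the frame of bed above 0.145 m and angle between the z axis of pump_center and the z axis of bed, either way round below 0.06 rad and z of pin_tip in the frame of bed below -0.034 m and x of pin_tip in the frame of bed_window between -0.006 and 0.006 m and y of pin_tip in the frame of bed_window between -0.016 and 0.016 m and angle between the z axis of pin_tip and the z axis of bed, either way round below 0.12 rad and linear speed of each of pump, pin below 0.02 m/s); the robot touches nothing.
It fails at once if the bottle, tub, bin or tape roll was moved by more than 20 mm (distance of any of drug_bottle, wipes_tub, small_bin, tape_roll from where it was at the start of the episode above 0.02 m).
It also fails if it takes over 72 s, if anything falls off the work surface, if the arm or the gripper's body presses on something with over 40 N, if the wrist force passes 120 N, or if a joint passes its speed limit or range.

## Working session

There is one attempt and no reset: what is moved stays moved. The work goes in short steps, Python scripts to look and compute and a shell command to move; the robot and the scene stay as the last step left them, time stands still between calls to the robot, and variables do not carry over. Pictures are saved under pics/ and viewed, and the job is handed in when it is done.

```bash
ls; mkdir -p pics; python3 - <<'E'
from station import bot
import cv2,numpy as np
o=bot.get_obs(); print({k:np.round(v,3).tolist() for k,v in o.items()})
for n in ["scene","top","wrist"]:
    c=bot.calibration(n); print(n,c["fx"],c["fy"],c["cx"],c["cy"],c["D"],np.round(c["extrinsics"],3).tolist())
    p,d=bot.read_camera(n); cv2.imwrite(f"pics/{n}0.png",p[:,:,::-1]); np.savez(f"{n}0.npz",p=p,d=d,E=c["extrinsics"])
E
```

```text
pics
{'t': 0.0, 'q': [-1.363, 0.478, 0.022, 1.556, -0.012, 1.109, -0.083], 'joint_vel': [-0.001, -0.0, -0.001, -0.002, -0.001, 0.001, -0.0], 'joint_torque': [-0.0, -59.645, 1.608, -28.12, 0.012, 0.01, 0.0], 'eef_pos': [0.209, 0.641, 0.211], 'tool_rot': [-0.0, 0.157, 0.988, -0.001], 'contact_force': [0.273, 0.21, -0.389], 'torque': [0.022, -0.025, -0.009], 'gripper_width': 1.002}
scene 369.75312546576623 369.75312546576623 321.4721945952388 194.80399754265488 [-0.06622704  0.          0.          0.          0.        ] [[-0.296, 0.792, -0.534, 1.059], [0.955, 0.245, -0.165, 0.194], [0.0, -0.559, -0.829, 0.827], [0.0, 0.0, 0.0, 1.0]]
top 385.28854042725834 385.28854042725834 318.82934690632646 208.5477507860393 [-0.01137947  0.          0.          0.          0.        ] [[0.014, -0.98, 0.199, 0.381], [-1.0, -0.014, 0.0, 0.035], [0.003, -0.199, -0.98, 1.167], [0.0, 0.0, 0.0, 1.0]]
wrist 305.1860763663254 305.1860763663254 317.29736456005935 205.73264466335266 [0.01726785 0.         0.         0.         0.        ] [[0.311, 0.9, 0.306, 0.129], [0.951, -0.294, -0.101, 0.667], [-0.001, 0.323, -0.947, 0.373], [0.0, 0.0, 0.0, 1.0]]
```

View pics/scene0.png

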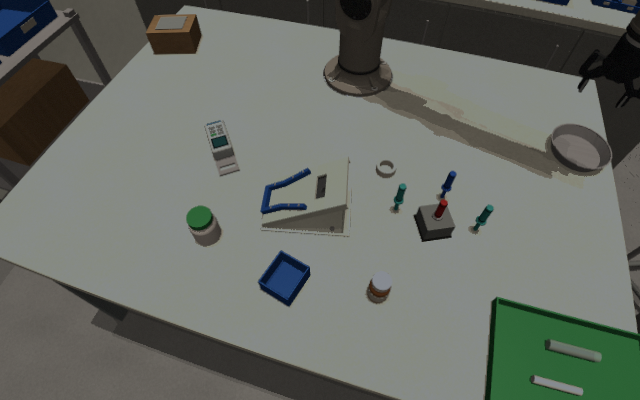

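View pics/top0.png

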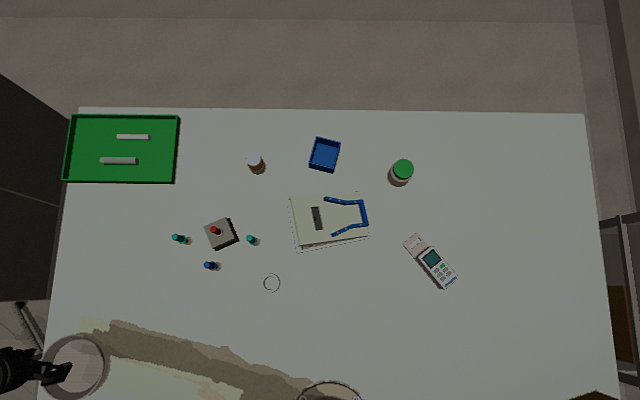

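View pics/wrist0.png

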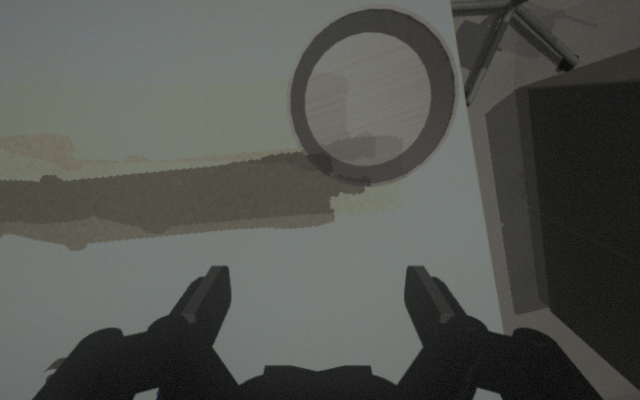

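The scene image shows the cradle at (305,200), stop to its left, and the pump at (220,145) with its tab toward (230,168). The red pin stands at (440,210), with turquoise look-alikes at (400,195) and (484,217) and a blue one at (448,183). The tape roll is at (386,168), tub (202,222), bin (285,277) and bottle (380,286). In the top view the pump is at (432,262) and the red head at (216,230).

```bash
cat > h.py <<'E'
import numpy as np,cv2
from station import bot
from scipy.spatial.transform import Rotation as R
def K(n,c=None):
    c=c or bot.calibration(n); return np.array([[c["fx"],0,c["cx"]],[0,c["fy"],c["cy"]],[0,0,1.]]),np.array(c["D"],float)
def rays(n,uv):
    k,D=K(n); u=cv2.undistortPoints(np.array(uv,float).reshape(-1,1,2),k,D).reshape(-1,2); return np.c_[u,np.ones(len(u))]
def cast(n,uv,z,E):
    """ray onto plane z=const"""
    r=rays(n,uv)@E[:3,:3].T; o=E[:3,3]; return o+r*((z-o[2])/r[:,2])[:,None]
def pts(n,uv,d,E):
    uv=np.array(uv).reshape(-1,2); z=d[uv[:,1].astype(int),uv[:,0].astype(int)]
    return (rays(n,uv)*z[:,None])@E[:3,:3].T+E[:3,3]
def cloud(n,d,E):
    v,u=np.mgrid[0:400,0:640]; uv=np.c_[u.ravel(),v.ravel()].astype(float)
    return ((rays(n,uv)*d.reshape(-1,1))@E[:3,:3].T+E[:3,3]).reshape(400,640,3)
def proj(n,P,E):
    k,D=K(n); W=np.linalg.inv(E); return cv2.projectPoints(np.array(P,float).reshape(-1,1,3),cv2.Rodrigues(W[:3,:3])[0],W[:3,3],k,D)[0].reshape(-1,2)
def load(n):
    f=np.load(n+".npz"); return f["p"],f["d"],f["E"]
def snap(n,name):
    E=bot.calibration(n)["extrinsics"]; p,d=bot.read_camera(n); np.savez(name+".npz",p=p,d=d,E=E); cv2.imwrite(f"pics/{name}.png",p[:,:,::-1]); return p,d,E
E
python3 - <<'E'
from h import *
for n,b,name in [("top",(160,120,500,320),"topc"),("scene",(180,110,520,310),"scenec")]:
    p,d,E=load(n+"0"); c=cloud(n,d,E)
    x0,y0,x1,y1=b
    cv2.imwrite(f"pics/{name}.png",cv2.resize(p[y0:y1,x0:x1,::-1],None,fx=2.3,fy=2.3,interpolation=cv2.INTER_CUBIC))
    print(n,"table z",np.nanmedian(c[200:250,380:400,2]))
    hsv=cv2.cvtColor(p,cv2.COLOR_RGB2HSV)
    for nm,lo,hi in [("red",(0,120,80),(8,255,255)),("blue",(105,130,50),(125,255,255)),("teal",(80,100,50),(100,255,255)),("green",(55,120,50),(79,255,255))]:
        m=cv2.inRange(hsv,lo,hi); k,l,s,ce=cv2.connectedComponentsWithStats(m)
        for i in range(1,k):
            if s[i,4]>15 and s[i,4]<3000:
                q=c[l==i]; print(nm,ce[i].round(1),s[i,4],np.median(q,0).round(3),q[:,2].max().round(3))
E
```

```text
top table z 0.00010182534563696333
red [212.6 228.6] 30 [0.533 0.328 0.114] 0.118
blue [324.7 154.2] 579 [0.791 0.019 0.005] 1.167
blue [339.5 200.4] 92 [ 0.627 -0.025  0.077] 0.102
blue [355.6 219.2] 242 [ 0.571 -0.087  0.044] 0.102
blue [206.4 264.4] 30 [0.437 0.341 0.107] 0.111
blue [213.9 265.8] 23 [0.435 0.335 0.049] 0.053
teal [174.4 236.4] 30 [0.513 0.434 0.108] 0.112
teal [182.9 239.4] 27 [0.509 0.429 0.05 ] 0.076
teal [250.9 239. ] 53 [0.511 0.227 0.106] 0.112
teal [431.4 258.5] 134 [ 0.465 -0.291  0.048] 1.167
green [403.2 168.1] 300 [ 0.723 -0.208  0.09 ] 1.167
scene table z 0.00043743246230260047
red [443.5 201.9] 35 [0.535 0.328 0.114] 0.116
blue [12.5 18.6] 548 [ 0.137 -1.37   0.085] 0.827
blue [611.6   1. ] 17 [-0.564  0.861  0.147] 0.149
blue [629.8   5.1] 21 [-0.563  0.932  0.147] 0.149
blue [280.8 194. ] 433 [ 0.601 -0.061  0.061] 0.827
blue [452.4 173.6] 27 [0.441 0.341 0.108] 0.11
blue [445.9 188.8] 25 [0.445 0.342 0.049] 0.827
blue [284.  277.7] 1032 [0.781 0.018 0.005] 0.827
teal [219.  141.1] 81 [ 0.467 -0.293  0.047] 0.05
teal [402.4 186.5] 31 [0.516 0.229 0.108] 0.11
teal [397.7 201. ] 30 [0.52  0.229 0.049] 0.064
teal [489.3 207.6] 34 [0.514 0.434 0.108] 0.11
teal [479.9 221.3] 30 [0.52  0.432 0.049] 0.062
green [198.6 216.7] 394 [ 0.727 -0.207  0.09 ] 0.827
```

```bash
ls pics
```

```text
scene0.png
scenec.png
top0.png
topc.png
wrist0.png
```

View pics/topc.png

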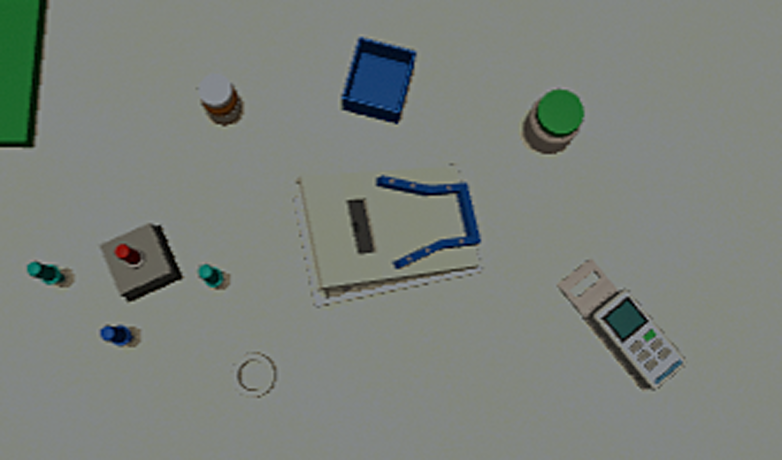

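View pics/scenec.png

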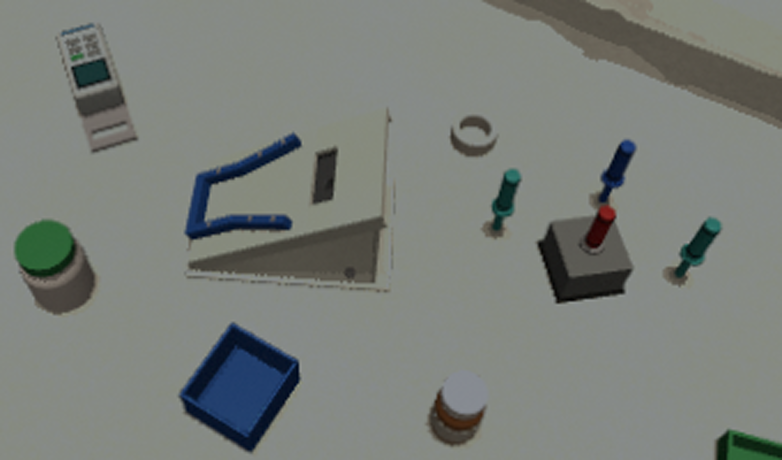

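```bash
python3 - <<'E'
from h import *
for n,poly in [("top",[(300,205),(318,200),(350,208),(350,228),(325,232),(303,236)]),("scene",[(310,190),(320,170),(343,165),(340,200),(310,205),(285,197)])]:
    p,d,E=load(n+"0"); c=cloud(n,d,E)
    m=np.zeros((400,640),np.uint8); cv2.fillPoly(m,[np.array(poly)],1)
    q=c[(m>0)&(d>0)]; 
    # ransac-ish plane z=ax+by+c
    w=np.ones(len(q),bool)
    for _ in range(8):
        A=np.c_[q[w][:,:2],np.ones(w.sum())]; s=np.linalg.lstsq(A,q[w][:,2],rcond=None)[0]
        r=q[:,2]-np.c_[q[:,:2],np.ones(len(q))]@s; w=abs(r)<max(.0015,1.5*np.median(abs(r)))
    g=s[:2]; print(n,"slope deg",np.degrees(np.arctan(np.hypot(*g))),"yaw",np.degrees(np.arctan2(g[1],g[0])),w.sum(),"offset of z=.03 line along uphill",(0.03-s[2])/np.hypot(*g), r[w].std())
    if n=="top":
        m=((p.max(2)<90)&(d>0)).astype(np.uint8); m[:200]=0;m[235:]=0;m[:,:305]=0;m[:,330:]=0
    else:
        m=((p.max(2)<80)&(d>0)).astype(np.uint8); m[:170]=0;m[205:]=0;m[:,:310]=0;m[:,330:]=0
    cs=cv2.findContours(m,0,2)[0]; k=max(cs,key=cv2.contourArea); rc=cv2.minAreaRect(k); print("win",rc)
    M=cv2.moments(k); uv=[M['m10']/M['m00'],M['m01']/M['m00']]
    bx=np.r_[[uv],cv2.boxPoints(rc)]
    rr=rays(n,bx)@E[:3,:3].T; o=E[:3,3]
    t=(o[2]-s[0]*o[0]-s[1]*o[1]-s[2])/(s[0]*rr[:,0]+s[1]*rr[:,1]-rr[:,2]); print((o+rr*t[:,None]).round(4))
    # pump points
    b=(400,225,465,295) if n=="top" else (195,110,245,180)
    x0,y0,x1,y1=b; cc=c[y0:y1,x0:x1]; 
    for lo,hi,nm in [(.043,.05,"body"),(.004,.009,"tab")]:
        mk=((cc[...,2]>lo)&(cc[...,2]<hi)).astype(np.uint8); k=max(cv2.findContours(mk,0,2)[0],key=cv2.contourArea); q=cc[mk>0]
        lab=cv2.connectedComponents(mk)[1]; L=np.argmax(np.bincount(lab[lab>0])); q=cc[lab==L]
        rect=cv2.minAreaRect((q[:,:2]*1000).astype(np.float32)); print(nm,rect,np.median(q[:,2]))
E
```

```text
top slope deg 30.073555223312265 yaw 102.72021785104118 954 offset of z=.03 line along uphill -0.2165768198527642 0.001207080893804045
win ((316.5919189453125, 217.98251342773438), (23.669681549072266, 7.250594139099121), 79.2156982421875)
[[0.5691 0.0417 0.1064]
 [0.5993 0.0582 0.1119]
 [0.606  0.0384 0.0998]
 [0.5396 0.0251 0.1008]
 [0.5338 0.0448 0.1127]]
body ((442.07330322265625, -309.11016845703125), (118.3946533203125, 58.064208984375), 38.692176818847656) 0.046150703326798825
tab ((504.9908752441406, -261.6346435546875), (70.37838745117188, 63.94331741333008), 40.89179992675781) 0.006050864290511493
scene slope deg 30.16420019610798 yaw 102.32162365666389 825 offset of z=.03 line along uphill -0.21324671719052 0.0007970444747411329
win ((320.9010314941406, 185.99009704589844), (8.15930461883545, 22.885854721069336), 5.710593223571777)
[[0.5721 0.0427 0.1073]
 [0.6015 0.039  0.1015]
 [0.5354 0.0239 0.1011]
 [0.5406 0.0462 0.1131]
 [0.6053 0.0602 0.113 ]]
body ((445.2251892089844, -309.7245178222656), (120.74610900878906, 56.70333480834961), 39.1939697265625) 0.04578280966074577
tab ((508.77606201171875, -258.3990478515625), (61.00129699707031, 55.326595306396484), 38.623863220214844) 0.00636720996375828
```

Candidates for the pin in the top view: red (212,229), turquoise (174,236) and (251,239), blue (206,264). The red one standing in the grey stand is the right one. Next I'll write a row planner, then look into the window square-on with the wrist camera.

```bash
cat >> h.py <<'E'
import json
def pose():
    o=bot.get_obs(); q=o["tool_rot"]; return np.array(o["eef_pos"]),R.from_quat([q[1],q[2],q[3],q[0]])
def plan(p0,R0,p1,R1,n,g):
    """print n rows going from pose 0 to pose 1 (rounded, error carried)"""
    rows=[];p=np.array(p0,float);r=R0;tot=(R0.inv()*R1).as_rotvec()
    for i in range(1,n+1):
        pt=p0+(p1-p0)*i/n; rt=R0*R.from_rotvec(tot*i/n)
        s=r.inv().apply(pt-p).round(4); w=np.degrees((r.inv()*rt).as_rotvec()).round(1)
        rows.append([s.tolist(),w.tolist(),g]); p=p+r.apply(s); r=r*R.from_rotvec(np.radians(w))
    print(json.dumps(rows).replace(" ","")); return p,r
def bedR(yaw,tilt=30):
    y,t=np.radians([yaw,tilt]); u=np.array([np.cos(y),np.sin(y),0]); z=np.array([0,0,1.])
    X=u*np.cos(t)+z*np.sin(t); N=-u*np.sin(t)+z*np.cos(t); return np.c_[X,np.cross(N,X),N]
def toolR(B): # tool x = bed x, tool z = -bed z
    return R.from_matrix(np.c_[B[:,0],-B[:,1],-B[:,2]])
def ang(a,b): return np.degrees((a.inv()*b).magnitude())
E
cat > s.py <<'E'
from h import *
p,r=pose();o=bot.get_obs();print(o["t"],p.round(4),"x",r.as_matrix()[:,0].round(3),"z",r.as_matrix()[:,2].round(3),"q",np.round(o["q"],2),"F",np.round(o["contact_force"],1),"g",round(float(o["gripper_width"]),3))
E
python3 - <<'E'
from h import *
B=bedR(102.5); w=np.array([.5705,.042,.1065]); p,r=pose()
plan(p,r,w+.12*B[:,2],toolR(B),13,.0854)
E
```

```text
[[[-0.0431,-0.0392,0.0001],[-1.2,2.1,4.5],0.0854],[[-0.0459,-0.0356,-0.0023],[-1.2,2.1,4.4],0.0854],[[-0.0484,-0.0319,-0.0047],[-1.2,2.1,4.5],0.0854],[[-0.0506,-0.028,-0.0071],[-1.2,2.1,4.4],0.0854],[[-0.0522,-0.0238,-0.0096],[-1.2,2.1,4.5],0.0854],[[-0.0536,-0.0194,-0.012],[-1.2,2.1,4.5],0.0854],[[-0.0544,-0.0149,-0.0143],[-1.2,2.1,4.4],0.0854],[[-0.0548,-0.0104,-0.0166],[-1.2,2.1,4.5],0.0854],[[-0.0548,-0.0057,-0.0188],[-1.2,2.1,4.4],0.0854],[[-0.0543,-0.0011,-0.0209],[-1.2,2.1,4.5],0.0854],[[-0.0534,0.0036,-0.0227],[-1.2,2.1,4.5],0.0854],[[-0.0521,0.0083,-0.0247],[-1.2,2.1,4.4],0.0854],[[-0.0504,0.0127,-0.0262],[-1.2,2.1,4.5],0.0854]]
```

```bash
python3 -m crank '[[[-0.043,-0.039,0],[-1.2,2.1,4.5],0.0854],[[-0.046,-0.036,-0.002],[-1.2,2.1,4.4],0.0854],[[-0.048,-0.032,-0.005],[-1.2,2.1,4.5],0.0854],[[-0.051,-0.028,-0.007],[-1.2,2.1,4.4],0.0854],[[-0.052,-0.024,-0.01],[-1.2,2.1,4.5],0.0854],[[-0.054,-0.019,-0.012],[-1.2,2.1,4.5],0.0854],[[-0.054,-0.015,-0.014],[-1.2,2.1,4.4],0.0854],[[-0.055,-0.01,-0.017],[-1.2,2.1,4.5],0.0854]]'; python3 s.py; python3 -m crank '[[[-0.055,-0.006,-0.019],[-1.2,2.1,4.4],0.0854],[[-0.054,-0.001,-0.021],[-1.2,2.1,4.5],0.0854],[[-0.053,0.004,-0.023],[-1.2,2.1,4.5],0.0854],[[-0.052,0.008,-0.025],[-1.2,2.1,4.4],0.0854],[[-0.05,0.013,-0.026],[-1.2,2.1,4.5],0.0854],[[0,0,0],[0,0,0],0.0854],[[0,0,0],[0,0,0],0.0854]]'; python3 s.py
python3 - <<'E'
from h import *
snap("wrist","w1")
E
```

```text
t: 1.15
eef_pos: [0.4406, 0.2351, 0.2117]
tool_rot: [-0.129, 0.45, 0.878, 0.104]
contact_force: [1.1, 0.8, -0.6]
gripper_width: 1.0
1.15 [0.4406 0.2351 0.2117] x [-0.562  0.762  0.321] z [-0.133  0.299 -0.945] q [-0.62  0.22  0.27  1.99 -0.47  1.01  0.53] F [ 1.1  0.8 -0.6] g 1.0
t: 2.02
eef_pos: [0.5835, -0.0151, 0.2114]
tool_rot: [-0.203, 0.605, 0.753, 0.162]
contact_force: [-0.2, 0.5, 0.0]
gripper_width: 0.999
2.025 [ 0.5835 -0.0151  0.2114] x [-0.187  0.845  0.502] z [-0.109  0.49  -0.865] q [-0.13  0.51  0.46  1.69 -0.69  1.35  0.8 ] F [-0.2  0.5  0. ] g 0.999
```

View pics/w1.png

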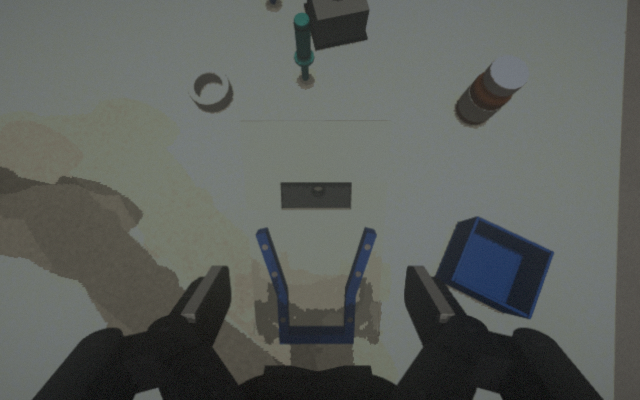

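The wrist image shows the window at (316,195), with the keeper hole visible at about (318,190). The guides and stop run from (263,230) and (370,230) down to row 330. Next I'll measure the bed frame and the hole from this view.

```bash
python3 - <<'E'
from h import *
p,d,E=load("w1"); c=cloud("wrist",d,E)
m=np.zeros((400,640),np.uint8); cv2.fillPoly(m,[np.array([(250,130),(380,130),(370,215),(345,250),(345,280),(285,280),(285,250),(262,215)])],1); m[175:218,272:360]=0
q=c[(m>0)&(d>0)]; A=np.c_[q[:,:2],np.ones(len(q))]; w=np.ones(len(q),bool)
for _ in range(6):
    s=np.linalg.lstsq(A[w],q[w][:,2],rcond=None)[0]; r=q[:,2]-A@s; w=abs(r)<.003
g=s[:2]; yaw=np.degrees(np.arctan2(g[1],g[0])); print("slope",np.degrees(np.arctan(np.hypot(*g))),"yaw",yaw,r[w].std(),"off",(0.03-s[2])/np.hypot(*g))
def onplane(uv,dz=0):
    rr=rays("wrist",uv)@E[:3,:3].T;o=E[:3,3]
    n=np.array([-s[0],-s[1],1]);n/=np.linalg.norm(n); p0=np.array([0,0,s[2]])+n*dz
    t=((p0-o)@n)/(rr@n); return o+rr*t[:,None]
gray=cv2.cvtColor(p,cv2.COLOR_RGB2GRAY)
m=((gray<100)).astype(np.uint8); m[:175]=0;m[218:]=0;m[:,:270]=0;m[:,362:]=0
k=max(cv2.findContours(m,0,2)[0],key=cv2.contourArea); rc=cv2.minAreaRect(k); bp=cv2.boxPoints(rc)+0.0; P=onplane(bp); print(rc); print(P.round(4)); W=onplane([rc[0]])[0]; print("win centre",W)
e=[P[i]-P[(i+1)%4] for i in range(4)]; print([(np.linalg.norm(x).round(4),np.degrees(np.arctan2(x[1],x[0])).round(1)) for x in e])
# guides: blue mask; parallel inner edges on top plane (14mm)
hsv=cv2.cvtColor(p,cv2.COLOR_RGB2HSV); b=cv2.inRange(hsv,(100,100,40),(130,255,255))
for row in (232,240,250,260,270,280,290,300,310,318):
    x=np.where(b[row,255:380])[0]+255; gx=np.where(np.diff(x)>3)[0]
    print(row,x[0],x[-1],[ (x[i],x[i+1]) for i in gx])
x=c[190,318];print("depth hole",c[186:195,314:324,2].round(3).tolist()[4])
cv2.imwrite("pics/w1c.png",cv2.resize(p[170:350,240:400,::-1]*1,None,fx=4,fy=3.3,interpolation=cv2.INTER_CUBIC))
cv2.imwrite("pics/w1h.png",cv2.resize(np.clip(p[175:218,270:362,::-1].astype(float)*2.5,0,255).astype(np.uint8),None,fx=8,fy=8,interpolation=cv2.INTER_CUBIC))
E
```

```text
slope 30.04167313892308 yaw 102.63003271188859 0.0007842129381311438 off -0.21498868301207869
((315.5, 195.5), (27.0, 71.0), 90.0)
[[0.5324 0.0454 0.1126]
 [0.5983 0.06   0.1126]
 [0.6043 0.0372 0.0989]
 [0.5364 0.0222 0.099 ]]
win centre [0.56779677 0.0413774  0.10588338]
[(np.float64(0.0675), np.float64(-167.5)), (np.float64(0.0272), np.float64(104.8)), (np.float64(0.0696), np.float64(12.5)), (np.float64(0.0272), np.float64(-80.1))]
232 367 369 []
240 258 373 [(np.int64(267), np.int64(364))]
250 262 370 [(np.int64(262), np.int64(267)), (np.int64(270), np.int64(361)), (np.int64(365), np.int64(369))]
260 265 366 [(np.int64(274), np.int64(358))]
270 269 363 [(np.int64(277), np.int64(355))]
280 278 359 [(np.int64(281), np.int64(352))]
290 278 355 [(np.int64(283), np.int64(348))]
300 280 354 [(np.int64(286), np.int64(346))]Traceback (most recent call last):
  File "<stdin>", line 20, in <module>
IndexError: index 0 is out of bounds for axis 0 with size 0
```

```bash
cat >> h.py <<'E'
B=bedR(102.6); W=np.array([.5683,.0413,.1060]); O=W-.152*B[:,0]   # bed frame
def tobed(P): return (np.asarray(P)-O)@B
def frombed(x): return O+B@np.asarray(x,float)
E
python3 - <<'E'
from h import *
p,d,E=load("w1")
cv2.imwrite("pics/w1h.png",cv2.resize(np.clip(p[175:218,270:362,::-1].astype(float)*2.5,0,255).astype(np.uint8),None,fx=8,fy=8,interpolation=cv2.INTER_CUBIC))
def onbed(n,uv,dz,E):
    rr=rays(n,uv)@E[:3,:3].T;o=E[:3,3]; nn=B[:,2]; t=((O+nn*dz-o)@nn)/(rr@nn); return tobed(o+rr*t[:,None])
print(onbed("wrist",[[318,190],[315.5,195.5],[286-.5,300],[346.5,300],[320,328]],0,E).round(4)); print("keeper", onbed("wrist",[[318,190],[319,190]],-.012,E).round(4),"stop14",onbed("wrist",[[320,324],[320,328]],.014,E).round(4),"guides14", onbed("wrist",[[285.5,300],[346.5,300]],.014,E).round(4))
for v in range(183,200): print(v,cv2.cvtColor(p,cv2.COLOR_RGB2GRAY)[v,305:332])
for v in range(314,346,2): print(v,p[v,312:322].mean(0).round())
E
```

```text
[[ 0.1577 -0.0019 -0.    ]
 [ 0.1522  0.0005 -0.    ]
 [ 0.0336  0.0335  0.    ]
 [ 0.0335 -0.0328  0.    ]
 [-0.0035 -0.004  -0.    ]]
keeper [[ 0.1543 -0.002  -0.012 ]
 [ 0.1543 -0.003  -0.012 ]] stop14 [[ 0.0136 -0.0039  0.014 ]
 [ 0.0085 -0.0039  0.014 ]] guides14 [[ 0.0437  0.0318  0.014 ]
 [ 0.0436 -0.0312  0.014 ]]
183 [53 55 54 52 49 52 53 51 47 49 53 51 49 50 49 51 53 49 52 51 51 54 52 50
 49 50 50]
184 [52 48 49 48 48 51 47 49 46 48 46 48 45 47 49 48 51 49 49 47 46 48 50 50
 50 51 48]
185 [52 49 50 49 47 50 49 49 51 49 48 48 48 48 50 51 45 50 49 48 51 51 49 50
 50 49 49]
186 [52 51 51 54 54 58 53 50 49 48 52 54 56 58 54 53 48 50 48 50 54 52 56 55
 51 50 50]
187 [56 50 49 54 58 59 55 52 50 56 65 68 69 70 70 70 60 51 48 48 51 54 59 54
 55 58 55]
188 [59 54 58 58 57 56 52 51 54 65 73 72 75 75 73 72 68 58 49 52 54 58 59 58
 58 59 59]
189 [57 58 59 58 56 58 53 48 47 61 68 73 74 74 73 70 63 54 48 51 52 57 60 57
 59 59 59]
190 [59 60 56 55 59 56 52 51 50 50 54 58 68 67 60 59 52 48 47 47 53 54 60 55
 57 59 57]
191 [60 58 59 59 60 53 50 50 44 45 49 51 51 53 50 48 47 45 48 52 53 56 5
[... 307 characters left out ...]
5 52 49 48 49 50 49 51 48 47 49 54 54 57 58 58 57
 56 61 59]
196 [58 58 56 55 57 58 59 57 57 49 51 46 50 50 50 52 53 54 58 56 61 59 58 57
 59 55 55]
197 [59 56 57 55 56 57 56 58 58 57 55 58 53 56 52 52 56 54 52 59 55 57 58 58
 58 58 57]
198 [59 57 55 59 58 56 60 56 59 57 58 58 53 55 53 54 54 56 58 59 54 58 55 58
 57 58 59]
199 [58 59 58 58 58 57 56 57 59 59 57 61 58 57 60 56 58 58 58 58 58 60 57 56
 57 61 60]
314 [72. 71. 64.]
316 [72. 70. 63.]
318 [71. 69. 62.]
320 [71. 70. 62.]
322 [71. 70. 62.]
324 [71. 69. 62.]
326 [43. 46. 48.]
328 [32. 36. 42.]
330 [31. 35. 41.]
332 [32. 36. 42.]
334 [33. 36. 43.]
336 [32. 37. 48.]
338 [32. 38. 50.]
340 [30. 37. 48.]
342 [32. 37. 49.]
344 [63. 64. 59.]
```

View pics/w1h.png

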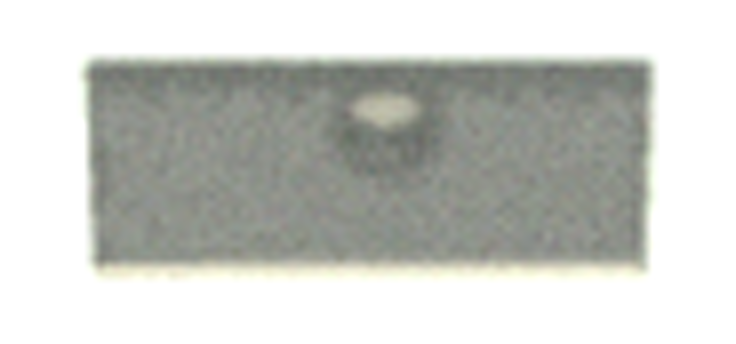

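The crop shows the chamfer ring centred at about column 318, row 191.5. That puts the hole at bed y ≈ -2 mm and confirms mid-window in x. Next, go above the pump.

```bash
python3 - <<'E'
from h import *
p,r=pose(); plan(p,r,np.array([.444,-.309,.19]),toolR(bedR(39,0)),9,.0854)
E
```

```text
[[[-0.026,-0.0223,-0.0123],[-1.9,-3.0,6.9],0.0854],[[-0.029,-0.0185,-0.0115],[-1.8,-3.0,6.9],0.0854],[[-0.0316,-0.0146,-0.0104],[-1.9,-3.0,6.9],0.0854],[[-0.0336,-0.0102,-0.0092],[-1.8,-3.0,6.9],0.0854],[[-0.035,-0.0059,-0.0076],[-1.9,-3.0,6.9],0.0854],[[-0.0359,-0.0014,-0.0058],[-1.8,-3.0,6.9],0.0854],[[-0.0359,0.0031,-0.004],[-1.9,-3.0,6.9],0.0854],[[-0.0355,0.0075,-0.0019],[-1.9,-3.0,6.9],0.0854],[[-0.0344,0.0118,0.0003],[-1.8,-3.0,6.9],0.0854]]
```

```bash
python3 -m crank '[[[-0.026,-0.022,-0.012],[-1.9,-3.0,6.9],0.0854],[[-0.029,-0.018,-0.012],[-1.8,-3.0,6.9],0.0854],[[-0.032,-0.015,-0.01],[-1.9,-3.0,6.9],0.0854],[[-0.034,-0.01,-0.009],[-1.8,-3.0,6.9],0.0854],[[-0.035,-0.006,-0.008],[-1.9,-3.0,6.9],0.0854],[[-0.036,-0.001,-0.006],[-1.8,-3.0,6.9],0.0854],[[-0.036,0.003,-0.004],[-1.9,-3.0,6.9],0.0854],[[-0.035,0.007,-0.002],[-1.9,-3.0,6.9],0.0854],[[-0.034,0.012,0],[-1.8,-3.0,6.9],0.0854],[[0,0,0],[0,0,0],0.0854]]'; python3 s.py
python3 - <<'E'
from h import *
snap("wrist","w2")
E
```

```text
t: 3.32
eef_pos: [0.4445, -0.3094, 0.1907]
tool_rot: [0.0, 0.943, 0.333, -0.0]
contact_force: [0.0, -0.6, -0.3]
gripper_width: 1.001
3.325 [ 0.4445 -0.3094  0.1907] x [ 0.778  0.628 -0.   ] z [-0.    -0.001 -1.   ] q [-0.24  0.4   0.95  1.94 -0.39  0.99 -0.01] F [ 0.  -0.6 -0.3] g 1.001
```

View pics/w2.png

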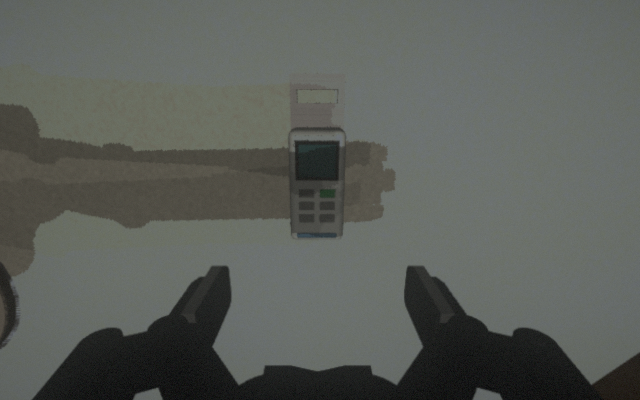

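The wrist view shows the pump centred at about (317,183), with its tab at the top and the slot at (317,96). Tool x points to the tab, as wanted.

```bash
python3 - <<'E'
from h import *
p,d,E=load("w2"); c=cloud("wrist",d,E); pp,rr=pose(); m=((c[...,2]>.04)&(c[...,2]<.05)).astype(np.uint8); m[:100]=0;m[255:]=0;m[:,:270]=0;m[:,370:]=0
k=max(cv2.findContours(m,0,2)[0],key=cv2.contourArea); rc=cv2.minAreaRect(k); print(rc)
bx=cv2.boxPoints(rc); q=cast("wrist",bx,.046,E); print(q.round(4)); C=q.mean(0); 
print("centre",C, "tool",rr.inv().apply(C-pp).round(4)); print([(np.linalg.norm(q[i]-q[i-1]).round(4),np.degrees(np.arctan2(*(q[i]-q[i-1])[1::-1])).round(2)) for i in range(4)])
g=cv2.cvtColor(p,cv2.COLOR_RGB2GRAY); print(g[150,280:360]); print(g[225,280:360]); print("top z",np.median(c[150:220,300:330,2]))
# slot
s=cast("wrist",[[296.5,96.5],[338.5,96.5]],.006,E); sc=s.mean(0); v=sc-C; print("slot",sc,np.linalg.norm(v[:2]),np.degrees(np.arctan2(v[1],v[0])))
E
```

```text
((316.5, 184.5), (109.0, 57.0), 90.0)
[[ 0.4694 -0.2514  0.046 ]
 [ 0.5044 -0.2947  0.046 ]
 [ 0.4156 -0.3707  0.046 ]
 [ 0.3762 -0.3219  0.046 ]]
centre [ 0.44142836 -0.30965292  0.046     ] tool [-0.0038 -0.0015  0.1446]
[(np.float64(0.1169), np.float64(37.12)), (np.float64(0.0556), np.float64(-51.09)), (np.float64(0.1169), np.float64(-139.4)), (np.float64(0.0627), np.float64(128.9))]
[ 73  70  71  69  72  74  73  72  66  79  90  96 103 108  99  57  40  38
  43  54  52  52  53  53  53  52  52  53  46  45  44  41  42  45  43  40
  39  42  40  40  39  38  42  40  38  37  43  37  38  40  37  37  38  36
  39  44  34  32  41  60  71  72  65  63  62  62  71  74  73  73  71  75
  74  72  71  72  73  73  71  73]
[110 108 110 110 109 110 113 108 109 104  85  60  68  68  73  77  76  77
  75  76  76  76  76  75  78  76  74  76  78  77  79  77  78  77  76  75
  79  75  76  76  76  78  80  82  84  85  83  85  86  87  84  83  85  84
  86  84  83  85  87  79  76  71  72  93 111 110 111 110 111 111 111 111
 110 112 111 110 112 110 110 111]
top z 0.046812647133598506
slot [ 0.51186504 -0.25415826  0.006     ] 0.08967152937433231 38.23336945260012
```

```bash
python3 -m crank '[[[-0.002,-0.001,0.05],[0,0,0],0.0854],[[0,0,0.05],[0,0,0],0.0854],[[0,0,0.04],[0,0,0],0.0854],[[0,0,0.019],[0,0,0],0.0854],[[0,0,0],[0,0,0],0.0854],[[0,0,0],[0,0,0],0.04],[[0,0,0],[0,0,0],0.04],[[0,0,0],[0,0,0],0.04],[[0,0,0],[0,0,0],0.04],[[0,0,0],[0,0,0],0.04]]' 60; python3 s.py
```

```text
t: 4.62
eef_pos: [0.4427, -0.3111, 0.0319]
tool_rot: [0.001, 0.943, 0.333, -0.0]
contact_force: [-0.4, -0.2, 0.6]
gripper_width: 0.468
4.625 [ 0.4427 -0.3111  0.0319] x [ 0.779  0.627 -0.001] z [ 0.    -0.001 -1.   ] q [-0.04  0.62  0.72  2.05 -0.64  0.7   0.19] F [-0.4 -0.2  0.6] g 0.468
```

```bash
python3 - <<'E'
from h import *
snap("wrist","w3")
E
```

```text
(no output)
```

View pics/w3.png

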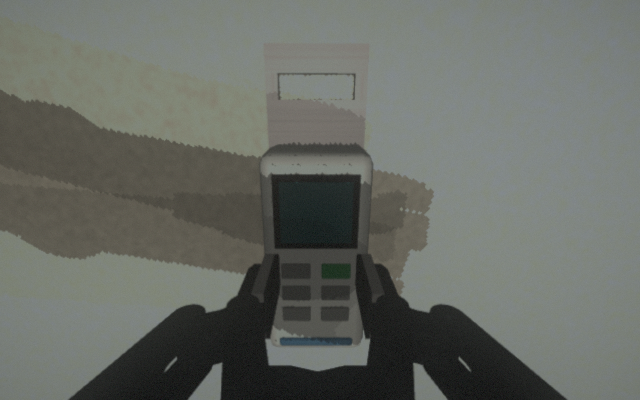

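The fingers appear to straddle the pump at rows 255-300, though the opening reads less than 58 mm. I'll close fully, lift a little and check.

```bash
python3 -m crank '[[[0,0,0],[0,0,0],0.02],[[0,0,0],[0,0,0],0.02],[[0,0,-0.02],[0,0,0],0.02],[[0,0,-0.02],[0,0,0],0.02],[[0,0,0],[0,0,0],0.02]]' 60; python3 s.py; python3 - <<'E'
from h import *
p,d,E=snap("wrist","w4")
pp,r=pose(); print(proj("wrist",[pp,pp-r.apply([0,0,.005])],E))
E
```

```text
t: 5.3
eef_pos: [0.444, -0.3119, 0.0741]
tool_rot: [0.002, 0.943, 0.333, 0.001]
contact_force: [0.5, 0.8, 0.2]
gripper_width: 0.235
5.3 [ 0.444  -0.3119  0.0741] x [0.779 0.627 0.001] z [ 0.004 -0.003 -1.   ] q [-0.1   0.56  0.79  2.03 -0.57  0.77  0.14] F [0.5 0.8 0.2] g 0.235
[[317.44711136 248.61713935]
 [317.46144925 252.57650585]]
```

View pics/w4.png

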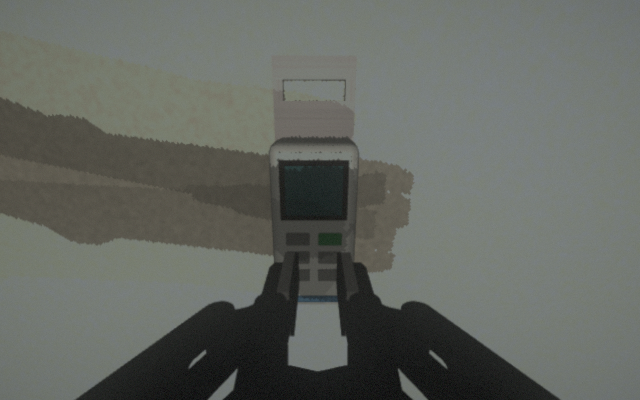

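```bash
python3 - <<'E'
from h import *
for nm,uvs in [("w2",[(218,270),(224,275),(224,290),(410,275)]),("w3",[(272,262),(268,275),(366,262),(318,240),(318,320),(318,60)]),("w4",[(290,260),(285,275),(345,260),(318,190),(318,60),(318,150)])]:
    p,d,E=load(nm); q=pts("wrist",uvs,d,E)
    # tool pose rel camera constant
    pp,r=pose(); En=bot.calibration("wrist")["extrinsics"]; T=np.eye(4);T[:3,:3]=r.as_matrix();T[:3,3]=pp
    X=np.linalg.inv(En)@T  # cam<-tool
    Tn=E@X; qt=(q-Tn[:3,3])@Tn[:3,:3]
    print(nm,"TCP",Tn[:3,3].round(4)); print("world",q.round(4).tolist()); print("tool",qt.round(4).tolist())
E
```

```text
w2 TCP [ 0.4445 -0.3094  0.1907]
world [[0.4241, -0.2673, 0.2315], [0.423, -0.271, 0.2305], [0.4176, -0.2751, 0.2323], [0.4758, -0.3378, 0.2292]]
tool [[0.0106, -0.0455, -0.0408], [0.0074, -0.0434, -0.0398], [0.0006, -0.0435, -0.0416], [0.0066, 0.0418, -0.0385]]
w3 TCP [ 0.4427 -0.3111  0.0318]
world [[0.4366, -0.2872, 0.0648], [0.4362, -0.2872, 0.0758], [0.4647, -0.3217, 0.0654], [0.4531, -0.302, 0.0482], [0.4128, -0.3345, 0.0467], [0.5233, -0.2455, 0.0062]]
tool [[0.0102, -0.0224, -0.033], [0.0099, -0.0226, -0.0439], [0.0105, 0.0221, -0.0335], [0.0138, -0.0005, -0.0163], [-0.0379, -0.0005, -0.0148], [0.1039, -0.0005, 0.0256]]
w4 TCP [ 0.444  -0.312   0.0741]
world [[0.4429, -0.2947, 0.1048], [0.4418, -0.294, 0.1175], [0.4598, -0.3149, 0.1057], [0.466, -0.2938, 0.0468], [0.5288, -0.2435, 0.0048], [0.4856, -0.278, 0.0441]]
tool [[0.01, -0.014, -0.0307], [0.0096, -0.0152, -0.0435], [0.0105, 0.0124, -0.0316], [0.0285, -0.0005, 0.0273], [0.109, -0.0004, 0.0693], [0.0536, -0.0005, 0.03]]
```

The depth readings show the fingertips about 31-40 mm behind the reported TCP, not ahead of it. So the fingers closed above the pump. I'll allow for a tool offset of about -44 mm along z, reopen and go deeper.

```bash
python3 -m crank '[[[0,0,0],[0,0,0],0.0854],[[0,0,0],[0,0,0],0.0854],[[0,0,0],[0,0,0],0.0854],[[0,0,0.03],[0,0,0],0.0854],[[0,0,0.03],[0,0,0],0.0854],[[0,0,0.026],[0,0,0],0.0854],[[0,0,0],[0,0,0],0.04],[[0,0,0],[0,0,0],0.04],[[0,0,0],[0,0,0],0.04],[[0,0,0],[0,0,0],0.04]]' 60; python3 s.py; python3 - <<'E'
from h import *
p,d,E=snap("wrist","w5")
E
```

```text
t: 6.6
eef_pos: [0.4428, -0.311, -0.0139]
tool_rot: [0.001, 0.943, 0.333, -0.0]
contact_force: [-0.8, 0.5, -1.2]
gripper_width: 0.67
6.6 [ 0.4428 -0.311  -0.0139] x [ 0.779  0.627 -0.001] z [ 0.    -0.002 -1.   ] q [ 0.01  0.69  0.64  2.06 -0.71  0.62  0.25] F [-0.8  0.5 -1.2] g 0.67
```

View pics/w5.png

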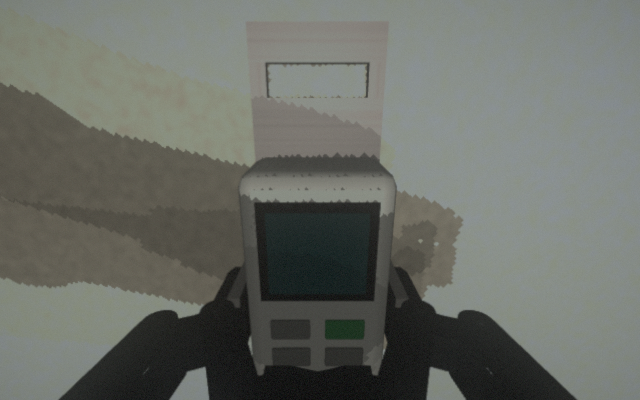

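Gripped at 57 mm. The slot is at (318,80) and the pads sit on the body's flanks. Next: the pump's offset in the tool frame, then lift and carry above the bed.

```bash
python3 - <<'E'
from h import *
p,d,E=load("w5"); pp,r=pose()
# slot by edges of slot rim: rows 63..97, cols 266..368 on z=.006
q=cast("wrist",[[265.5,62.5],[368.5,62.5],[265.5,97.5],[368.5,97.5]],.006,E); t=r.inv().apply(q-pp); print(t.round(4)); print("slot mean",t.mean(0),"pump centre x",t.mean(0)[0]-.092)
off=np.array([t.mean(0)[0]-.092,0,pp[2]*1.0-.023]);print(off)
off[1]=0
np.save("off.npy",off)
Rt=toolR(B)
# target: pump centre at bed (x,y,z)
for nm,x in [("hover",[.150,0,.023+.055])]:
    P=frombed(x)-Rt.apply(off); print(nm,P.round(4))
a=pp+np.array([0,0,.10]); P=frombed([.150,0,.078])-Rt.apply(off)
plan(a,r,P,Rt,9,.04)
E
```

```text
[[ 0.0976 -0.0227 -0.02  ]
 [ 0.0976  0.0207 -0.0199]
 [ 0.0838 -0.0235 -0.0199]
 [ 0.0838  0.0215 -0.0199]]
slot mean [ 0.09069498 -0.00098244 -0.01992122] pump centre x -0.0013050198794447299
[-0.00130502  0.         -0.03686711]
hover [0.5729 0.0206 0.1413]
[[[0.0344,-0.0196,-0.0062],[1.9,3.0,-6.9],0.04],[[0.0367,-0.0155,-0.0037],[1.8,3.0,-6.9],0.04],[[0.0385,-0.011,-0.0013],[1.9,3.0,-6.9],0.04],[[0.0395,-0.0064,0.001],[1.8,2.9,-6.9],0.04],[[0.0399,-0.0014,0.0031],[1.9,3.0,-6.9],0.04],[[0.0396,0.0034,0.0052],[1.9,3.0,-7.0],0.04],[[0.0385,0.0085,0.007],[1.8,3.0,-6.9],0.04],[[0.0368,0.0132,0.0087],[1.9,3.0,-6.9],0.04],[[0.0345,0.0178,0.01],[1.8,3.0,-6.9],0.04]]
```

```bash
python3 - <<'E'
from h import *
pp,r=pose();off=np.load("off.npy");Rt=toolR(B)
plan(pp+np.array([0,0,.14]),r,frombed([.150,0,.083])-Rt.apply(off),Rt,9,.04)
E
python3 -m crank '[[[0,0,-0.03],[0,0,0],0.04],[[0,0,-0.05],[0,0,0],0.04],[[0,0,-0.06],[0,0,0],0.04]]' 80; python3 s.py
```

```text
[[[0.0342,-0.0194,-0.0022],[1.9,3.0,-6.9],0.04],[[0.0364,-0.0151,0.0002],[1.8,3.0,-6.9],0.04],[[0.0379,-0.0106,0.0026],[1.9,3.0,-6.9],0.04],[[0.0387,-0.0059,0.0048],[1.8,2.9,-6.9],0.04],[[0.0387,-0.001,0.0069],[1.9,3.0,-6.9],0.04],[[0.0382,0.0039,0.0089],[1.9,3.0,-7.0],0.04],[[0.037,0.0088,0.0107],[1.8,3.0,-6.9],0.04],[[0.0349,0.0134,0.0122],[1.9,3.0,-6.9],0.04],[[0.0324,0.018,0.0134],[1.8,3.0,-6.9],0.04]]
t: 7.02
eef_pos: [0.4418, -0.3102, 0.1265]
tool_rot: [-0.0, 0.943, 0.333, -0.001]
contact_force: [1.9, -0.2, -4.0]
gripper_width: 0.669
7.025 [ 0.4418 -0.3102  0.1265] x [ 0.779  0.627 -0.002] z [-0.002 -0.001 -1.   ] q [-0.17  0.49  0.87  2.   -0.49  0.87  0.08] F [ 1.9 -0.2 -4. ] g 0.669
```

```bash
python3 -m crank '[[[0.034,-0.019,-0.002],[1.9,3.0,-6.9],0.04],[[0.036,-0.015,0],[1.8,3.0,-6.9],0.04],[[0.038,-0.011,0.003],[1.9,3.0,-6.9],0.04],[[0.039,-0.006,0.005],[1.8,2.9,-6.9],0.04],[[0.039,-0.001,0.007],[1.9,3.0,-6.9],0.04],[[0.038,0.004,0.009],[1.9,3.0,-7.0],0.04],[[0.037,0.009,0.011],[1.8,3.0,-6.9],0.04],[[0.035,0.013,0.012],[1.9,3.0,-6.9],0.04],[[0.032,0.018,0.013],[1.8,3.0,-6.9],0.04],[[0,0,0],[0,0,0],0.04]]' 80; python3 s.py; python3 - <<'E'
from h import *
p,d,E=snap("wrist","w6"); snap("scene","s6")
pp,r=pose(); off=np.load("off.npy"); Rt=toolR(B)
print("pump in bed",tobed(pp+r.apply(off)).round(4),"rot err deg",np.degrees((r.inv()*Rt).as_rotvec()).round(2))
print("slot cam", )
cv2.imwrite("pics/s6c.png",cv2.resize(load("s6")[0][100:300,180:420,::-1],None,fx=3,fy=3))
E
```

```text
t: 8.28
eef_pos: [0.5738, 0.0207, 0.1439]
tool_rot: [-0.203, 0.602, 0.755, 0.162]
contact_force: [-0.5, -1.1, -4.6]
gripper_width: 0.668
8.275 [0.5738 0.0207 0.1439] x [-0.193  0.843  0.501] z [-0.111  0.489 -0.865] q [-0.11  0.55  0.34  1.78 -0.71  1.19  0.82] F [-0.5 -1.1 -4.6] g 0.668
pump in bed [0.1484 0.001  0.082 ] rot err deg [-0.03  0.06 -0.1 ]
slot cam
```

View pics/w6.png

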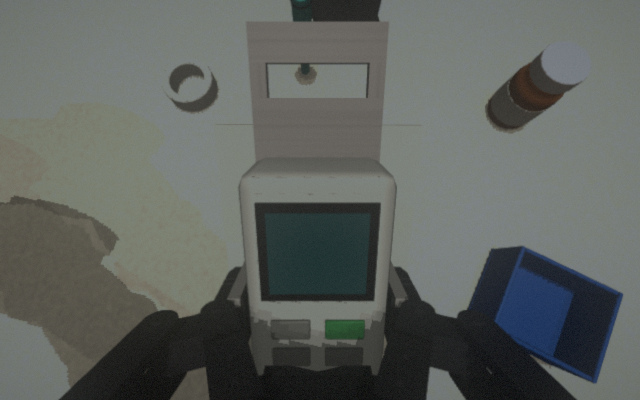

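View pics/s6c.png

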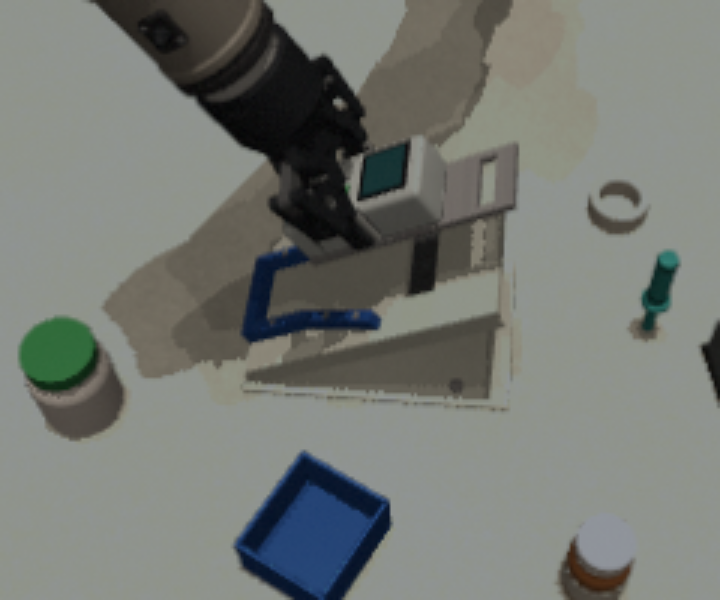

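The views show the pump level with the bed, tab uphill, about 60 mm above it. Lowering now.

```bash
python3 -m crank '[[[0,0.001,0.025],[0,0,0],0.04],[[0,0,0.025],[0,0,0],0.04],[[0,0,0.004],[0,0,0],0.04],[[0,0,0],[0,0,0],0.04]]' 60; python3 s.py; python3 - <<'E'
from h import *
pp,r=pose(); off=np.load("off.npy")
print("pump in bed",tobed(pp+r.apply(off)).round(4))
print("F tool",r.inv().apply(bot.get_obs()["contact_force"]).round(1))
E
```

```text
t: 8.88
eef_pos: [0.5683, 0.0431, 0.0981]
tool_rot: [-0.202, 0.605, 0.753, 0.162]
contact_force: [0.1, 0.3, -4.4]
gripper_width: 0.67
8.875 [0.5683 0.0431 0.0981] x [-0.187  0.846  0.499] z [-0.108  0.488 -0.866] q [-0.13  0.59  0.31  1.84 -0.76  1.1   0.85] F [ 0.1  0.3 -4.4] g 0.67
pump in bed [ 0.1483 -0.0003  0.0292]
F tool [-2.   0.2  3.9]
```

```bash
cat > f.py <<'E'
from h import *
pp,r=pose(); off=np.load("off.npy")
print("pump in bed",tobed(pp+r.apply(off)).round(4),"F tool",r.inv().apply(bot.get_obs()["contact_force"]).round(1),"rot",np.degrees((r.inv()*toolR(B)).as_rotvec()).round(2),bot.get_obs()["t"])
E
python3 -m crank '[[[0,0,0.004],[0,0,0],0.04],[[0,0,0],[0,0,0],0.04]]' >/dev/null; python3 f.py;  python3 -m crank '[[[0,0,0.002],[0,0,0],0.04],[[0,0,0],[0,0,0],0.04]]'>/dev/null; python3 f.py
```

```text
pump in bed [ 0.149  -0.0006  0.0247] F tool [-3.   0.4  3.9] rot [ 0.05 -0.01 -0.04] 9.125
pump in bed [ 0.149  -0.0008  0.0233] F tool [-0.4 -1.1 -3.8] rot [ 0.08 -0.01 -0.03] 9.375
```

In contact with the bed. Sliding down the slope now.

```bash
python3 -m crank '[[[-0.015,0,0],[0,0,0],0.04],[[-0.015,0,0],[0,0,0],0.04],[[0,0,0],[0,0,0],0.04]]' >/dev/null; python3 f.py;  python3 -m crank '[[[-0.01,0,0],[0,0,0],0.04],[[-0.01,0,0],[0,0,0],0.04],[[0,0,0],[0,0,0],0.04]]'>/dev/null; python3 f.py; python3 -m crank '[[[-0.008,0,0],[0,0,0],0.04],[[-0.008,0,0],[0,0,0],0.04],[[0,0,0],[0,0,0],0.04]]'>/dev/null; python3 f.py
```

```text
pump in bed [ 0.1171 -0.0013  0.0234] F tool [-6.   1.  -2.3] rot [ 0.17  0.14 -0.11] 9.75
pump in bed [ 0.0989 -0.0017  0.0234] F tool [-1.   1.5 -5.1] rot [ 0.16  0.03 -0.  ] 10.125
pump in bed [ 0.0837 -0.0017  0.0234] F tool [ 2.   1.2 -6.8] rot [ 0.15 -0.03  0.03] 10.5
```

```bash
python3 -m crank '[[[-0.007,-0.001,0],[0,0,0],0.04],[[-0.007,0,0],[0,0,0],0.04],[[0,0,0],[0,0,0],0.04]]' >/dev/null; python3 f.py;  python3 -m crank '[[[-0.005,0,0],[0,0,0],0.04],[[-0.003,0,0],[0,0,0],0.04],[[0,0,0],[0,0,0],0.04]]'>/dev/null; python3 f.py
```

```text
pump in bed [ 0.0749 -0.0011  0.0235] F tool [ 19.   -3.  -16.9] rot [ 0.04 -0.54  0.25] 10.875
pump in bed [ 0.0723 -0.0012  0.0234] F tool [ 32.2  -8.4 -26.2] rot [-0.08 -1.07  0.47] 11.25
```

```bash
python3 - <<'E'
from h import *
p,d,E=snap("wrist","w7"); snap("scene","s7")
cv2.imwrite("pics/s7c.png",cv2.resize(load("s7")[0][130:260,220:380,::-1],None,fx=4.5,fy=4.5,interpolation=cv2.INTER_CUBIC))
E
```

```text
(no output)
```

View pics/w7.png

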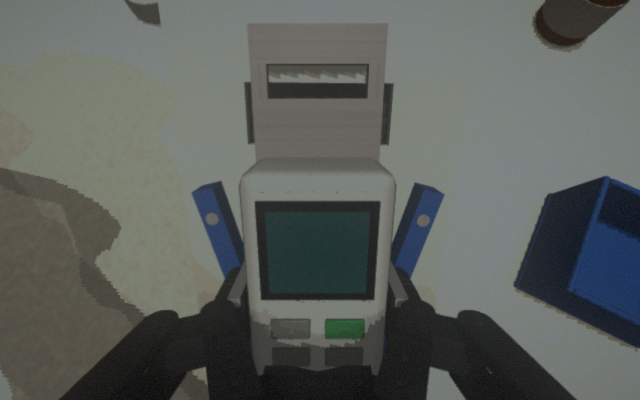

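View pics/s7c.png

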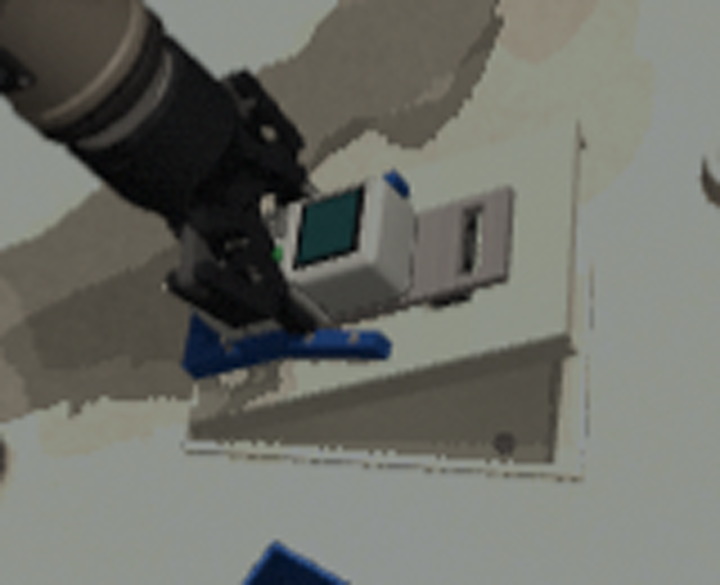

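The wrist view shows the keeper window still in the slot (dark strip at (317,88)), so the pump is about 13 mm short of home. The fingertips are wedged between the flared guides at (240,280) and (400,280). I'll back off, ungrip, raise 11 mm and regrip higher.

```bash
python3 -m crank '[[[0.008,0,0],[0,0,0],0.04],[[0.004,0,0],[0,0,0],0.04],[[0,0,0],[0,0,0],0.04]]' >/dev/null; python3 f.py;  python3 -m crank '[[[0,0,0],[0,0,0],0.063],[[0,0,0],[0,0,0],0.063],[[0,0,-0.006],[0,0,0],0.063],[[0,0,-0.005],[0,0,0],0.063],[[0,0,0],[0,0,0],0.04],[[0,0,0],[0,0,0],0.04],[[0,0,0],[0,0,0],0.04]]' 50; python3 f.py
python3 - <<'E'
from h import *
snap("wrist","w8")
E
```

```text
pump in bed [ 0.0732 -0.0009  0.0238] F tool [-3.6  3.4 -6.9] rot [0.18 0.07 0.12] 11.725
t: 12.6
eef_pos: [0.5819, -0.0223, 0.0638]
tool_rot: [-0.202, 0.604, 0.754, 0.162]
contact_force: [1.7, 2.0, -5.8]
gripper_width: 0.673
pump in bed [0.0732 0.0006 0.0329] F tool [-1.6  2.   5.8] rot [ 0.01 -0.03 -0.04] 12.6
```

View pics/w8.png

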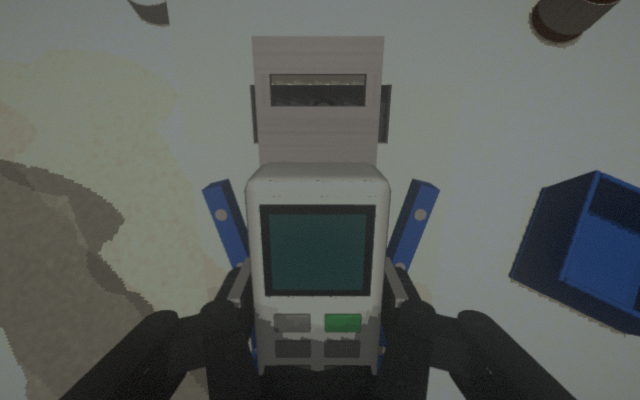

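```bash
cat >> h.py <<'E'
def onbed(n,uv,dz,E):
    rr=rays(n,uv)@E[:3,:3].T;o=E[:3,3]; nn=B[:,2]; t=((O+nn*dz-o)@nn)/(rr@nn); return tobed(o+rr*t[:,None])
E
python3 - <<'E'
from h import *
p,d,E=load("w8"); g=cv2.cvtColor(p,cv2.COLOR_RGB2GRAY)
print(g[68:112,290]); print(g[95,262:280],g[95,358:376])
s=onbed("wrist",[[269.5,73],[366.5,73],[269.5,106.5],[366.5,106.5]],.006,E); print(s.round(4)); c=s.mean(0); print("slot",c.round(4),"pump x",c[0]-.092)
pp,r=pose(); P=frombed([c[0]-.092,c[1],.0235]); off=r.inv().apply(P-pp); print(off.round(4)); off[1]=0; np.save("off.npy",off)
E
```

```text
[106 106 106 107 108  95  64  70  78  77  78  78  77  75  86  95 116  62
  48  45  40  46  50  43  44  48  45  46  45  48  49  49  51  49  56  50
  57  58  84 101 103 104 104 104]
[104 100  98 102 102 105 104  95  79  56  50  51  46  48  50  45  50  46] [ 44  42  47  47  44  48  50  70 100 102 105 105 105 104 102  99  98 101]
[[ 0.1701  0.0235  0.006 ]
 [ 0.1701 -0.0206  0.006 ]
 [ 0.1557  0.0243  0.006 ]
 [ 0.1557 -0.0214  0.006 ]]
slot [0.1629 0.0015 0.006 ] pump x 0.07090628649044259
[-0.0036 -0.0009 -0.0274]
```

```bash
python3 -m crank '[[[-0.005,0,0],[0,0,0],0.04],[[0,0,0],[0,0,0],0.04]]' >/dev/null; python3 f.py; python3 -m crank '[[[-0.003,0,0],[0,0,0],0.04],[[0,0,0],[0,0,0],0.04]]' >/dev/null; python3 f.py; python3 -m crank '[[[-0.002,0,0],[0,0,0],0.04],[[0,0,0],[0,0,0],0.04]]' >/dev/null; python3 f.py
```

```text
pump in bed [0.0649 0.0006 0.0239] F tool [-2.7  2.   4.5] rot [ 0.04  0.03 -0.07] 12.9
pump in bed [0.0623 0.0006 0.0238] F tool [-2.6  2.   4.5] rot [ 0.03  0.   -0.05] 13.15
pump in bed [0.0606 0.0006 0.0237] F tool [-2.   1.6  4.3] rot [ 0.01 -0.02 -0.04] 13.4
```

```bash
python3 -m crank '[[[-0.002,0,0],[0,0,0],0.04],[[0,0,0],[0,0,0],0.04]]' >/dev/null; python3 f.py; python3 -m crank '[[[-0.002,0,0],[0,0,0],0.04],[[0,0,0],[0,0,0],0.04]]' >/dev/null; python3 f.py
```

```text
pump in bed [0.0597 0.0006 0.0237] F tool [3.  1.8 1.3] rot [-0.02 -0.12  0.  ] 13.65
pump in bed [0.0597 0.0006 0.0237] F tool [ 8.8 -1.4 -2.6] rot [-0.07 -0.32  0.05] 13.9
```

The pump is against the stop. I'll press it lightly onto the bed, release, back off and check.

```bash
python3 -m crank '[[[-0.001,0,0.002],[0,0,0],0.04],[[0,0,0],[0,0,0],0.04]]' >/dev/null; python3 f.py; python3 -m crank '[[[0,0,0],[0,0,0],0.066],[[0,0,0],[0,0,0],0.07],[[0.001,0,-0.01],[0,0,0],0.075],[[0,0,-0.05],[0,0,0],0.0854],[[0,0,-0.05],[0,0,0],0.0854],[[0,0,0],[0,0,0],0.0854]]' >/dev/null; python3 s.py
python3 - <<'E'
from h import *
snap("wrist","w9")
E
```

```text
pump in bed [0.0597 0.0003 0.0219] F tool [12.4 -1.2 -5. ] rot [-0.06 -0.4   0.09] 14.15
14.9 [ 0.5988 -0.0918  0.1545] x [-0.188  0.848  0.495] z [-0.101  0.485 -0.869] q [ 0.03  0.62  0.39  1.64 -0.67  1.32  0.91] F [-0.3 -0.  -0.4] g 1.001
```

View pics/w9.png

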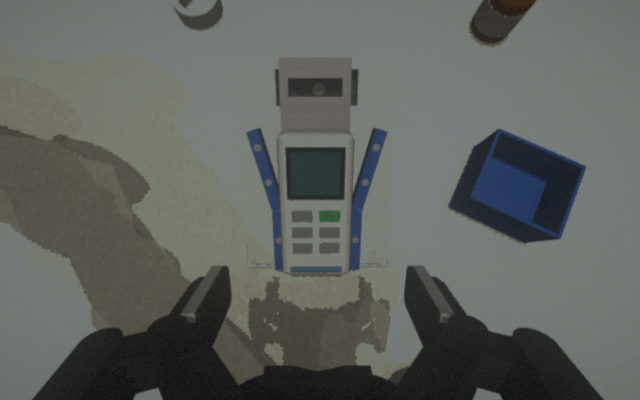

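The pump sits home between the guides, and the hole shows through the slot at (319,88). Next, measure the pump pose and the hole.

```bash
python3 - <<'E'
from h import *
p,d,E=load("w9"); g=cv2.cvtColor(p,cv2.COLOR_RGB2GRAY)
for v in range(76,100): print(v,g[v,286:346:1][20:46])
k=(g<75).astype(np.uint8); print([np.where(np.diff(k[v,280:352].astype(int)))[0]+280 for v in (84,94)],np.where(np.diff(k[70:105,296].astype(int)))[0]+70)
c=cloud("wrist",d,E); b=tobed(c[145:265,288:348].reshape(-1,3)); w=abs(b[:,2]-.046)<.006; A=np.c_[b[w][:,:2],np.ones(w.sum())]; print("top plane",np.linalg.lstsq(A,b[w][:,2],rcond=None)[0].round(4))
cv2.imwrite("pics/w9h.png",cv2.resize(np.clip(p[60:115,270:362,::-1].astype(float)*2,0,255).astype(np.uint8),None,fx=8,fy=8,interpolation=cv2.INTER_CUBIC))
E
```

```text
76 [100 100 100  99 102 102  99 100 102 101  99 100 100 101 101  99 101 101
  98 100 100 103  99 101 100 101]
77 [96 93 94 95 95 93 95 97 93 94 94 94 95 95 95 95 93 92 96 94 95 94 95 95
 95 95]
78 [66 63 62 64 62 61 62 63 57 63 58 60 64 62 65 62 61 63 64 62 62 61 61 63
 63 62]
79 [49 48 47 48 49 45 45 46 48 48 42 45 44 45 48 46 47 45 45 45 48 48 47 49
 46 46]
80 [46 46 44 44 49 46 47 49 44 43 48 45 42 42 42 45 47 40 49 47 45 49 46 45
 47 45]
81 [49 47 46 48 47 49 46 44 43 41 46 43 45 47 43 44 43 40 45 47 45 47 47 46
 49 44]
82 [45 48 46 46 45 47 43 47 46 43 45 47 49 48 47 43 43 45 41 46 47 46 47 43
 47 47]
83 [46 43 45 46 46 45 46 47 46 49 49 57 57 60 59 56 46 42 40 44 45 44 41 44
 44 45]
84 [42 42 48 47 48 44 43 47 54 57 60 58 59 60 60 58 55 51 44 38 45 44 47 40
 46 44]
85 [45 50 47 45 45 44 42 48 56 59 59 56 64 60 61 60 59 56 46 44 47 44 44 48
 44 45]
86 [43 48 48 44 43 47 46 54 55 60 61 58 60 58 60 61 59 59 50 43 44 45 43 46
 43 40]
87 [45 45 45 45 45 49 50 59 57 56 59 61 60 58 56 58 59 59 59 42 44 41 45 44
 43 47]
88 [50 46 45 47 41 46 51 58 59 58 62 57 59 59 58 60 59 61 57 45 45
[... 383 characters left out ...]
3 73 72 73 74 78 76 74 72 62 54 50 49 51 51 51
 48 49]
94 [56 55 53 50 51 48 49 51 55 63 74 74 73 72 70 74 70 53 52 50 55 55 55 48
 49 51]
95 [61 60 56 58 58 59 53 55 59 62 64 68 70 67 64 60 56 52 57 61 61 57 57 58
 58 59]
96 [69 72 70 70 72 72 69 71 70 72 72 72 72 72 72 71 69 70 70 72 72 72 71 69
 71 72]
97 [97 98 97 97 98 98 97 97 98 97 97 99 95 95 97 97 97 97 95 96 97 97 97 97
 97 99]
98 [101 101  99 102 101 102 100 100  99 100 100  99 101  99  97 100  99 100
 100  98 101  99 101 101 100 101]
99 [ 99  99 101 100 103  99  98  99  99  99 101 102 100  99 101 101 100 103
 100  98 102  99 100 100 100 101]
[array([287, 342, 350]), array([287, 341, 350])] [77 96]
top plane [0.0156 0.0103 0.0457]
```

View pics/w9h.png

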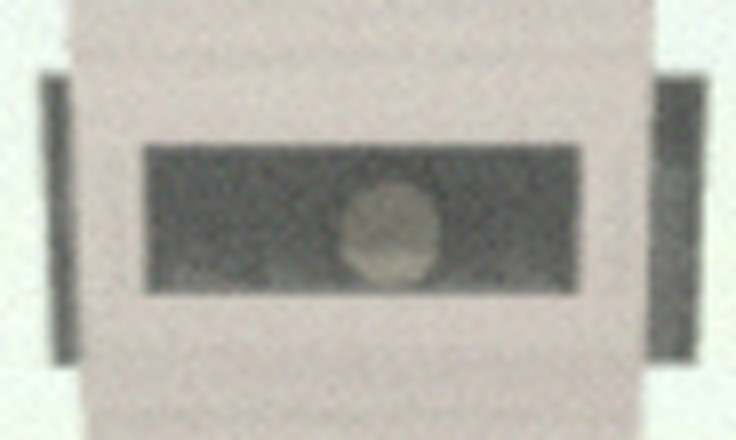

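```bash
python3 - <<'E'
from h import *
p,d,E=load("w9")
s=onbed("wrist",[[287.5,77.5],[342.5,77.5],[287.5,96.5],[342,96.5]],.006,E); print("slot",s.round(4).tolist(),s.mean(0).round(4))
h=onbed("wrist",[[318.6,89]],-.012,E); print("hole",h,"-14:",onbed("wrist",[[318.6,89]],-.014,E))
W2=onbed("wrist",[[274.5,70],[358.5,70],[276.5,105],[357,105]],0,E); print("win",W2.round(4).tolist(), W2.mean(0))
# plan to above the pin: tool x yaw 102.6 vertical
pp,r=pose(); o=.334
print("t",bot.get_obs()["t"])
a=pp+np.array([0,0,.10])
plan(a,r,np.array([.534,.328,.19]),toolR(bedR(115,0)),10,.0854)
E
```

```text
slot [[0.1588, 0.0234, 0.006], [0.1588, -0.0206, 0.006], [0.1446, 0.0239, 0.006], [0.1445, -0.0206, 0.006]] [0.1517 0.0015 0.006 ]
hole [[ 0.15081949 -0.00169649 -0.012     ]] -14: [[ 0.15088088 -0.0017198  -0.014     ]]
win [[0.1648, 0.0342, 0.0], [0.1647, -0.034, -0.0], [0.1379, 0.0339, -0.0], [0.1378, -0.0339, -0.0]] [ 1.51329852e-01  4.31646643e-05 -8.54356765e-18]
t 14.95
[[[0.0334,0.0028,0.0264],[0.3,-3.0,-1.2],0.0854],[[0.0347,0.0036,0.0246],[0.4,-2.9,-1.3],0.0854],[[0.0359,0.0045,0.0228],[0.3,-3.0,-1.2],0.0854],[[0.0368,0.0055,0.0208],[0.4,-3.0,-1.2],0.0854],[[0.0378,0.0064,0.0189],[0.3,-3.0,-1.2],0.0854],[[0.0385,0.0072,0.0168],[0.4,-2.9,-1.3],0.0854],[[0.0392,0.0083,0.0148],[0.3,-3.0,-1.2],0.0854],[[0.0398,0.0091,0.0127],[0.4,-3.0,-1.2],0.0854],[[0.0401,0.0101,0.0105],[0.3,-2.9,-1.2],0.0854],[[0.0404,0.011,0.0085],[0.3,-3.0,-1.3],0.0854]]
```

```bash
python3 -m crank '[[[0.025,0,-0.043],[0,0,0],0.0854],[[0.025,0,-0.043],[0,0,0],0.0854]]'>/dev/null; python3 -m crank '[[[0.033,0.003,0.026],[0.3,-3.0,-1.2],0.0854],[[0.035,0.004,0.025],[0.4,-2.9,-1.3],0.0854],[[0.036,0.004,0.023],[0.3,-3.0,-1.2],0.0854],[[0.037,0.005,0.021],[0.4,-3.0,-1.2],0.0854],[[0.038,0.006,0.019],[0.3,-3.0,-1.2],0.0854],[[0.038,0.007,0.017],[0.4,-2.9,-1.3],0.0854],[[0.039,0.008,0.015],[0.3,-3.0,-1.2],0.0854],[[0.04,0.009,0.013],[0.4,-3.0,-1.2],0.0854],[[0.04,0.01,0.01],[0.3,-2.9,-1.2],0.0854],[[0.04,0.011,0.008],[0.3,-3.0,-1.3],0.0854]]'; python3 -m crank '[[[0,0,0],[0,0,0],0.0854]]'>/dev/null;python3 s.py
python3 - <<'E'
from h import *
snap("wrist","w10")
E
```

```text
t: 16.45
eef_pos: [0.529, 0.3311, 0.1874]
tool_rot: [-0.002, 0.535, 0.845, -0.001]
contact_force: [0.2, -0.2, -0.0]
gripper_width: 0.998
16.575 [0.5261 0.3363 0.1863] x [-0.435  0.9    0.005] z [-0.007  0.003 -1.   ] q [-0.91  0.43  0.33  1.72 -0.17  1.02 -0.07] F [ 1.3 -0.9 -1. ] g 1.001
```

View pics/w10.png

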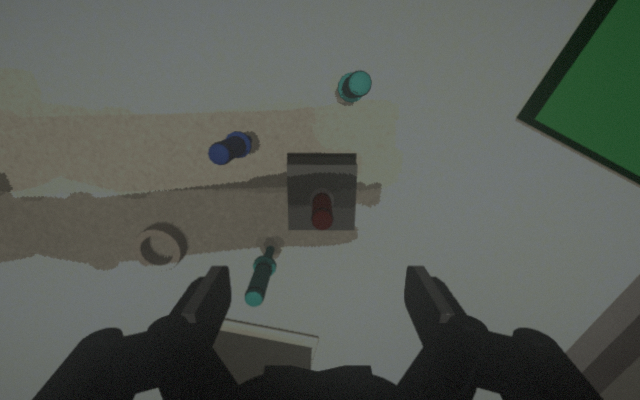

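Close view: red handle head at (321,216) on the grey stand at (322,192), turquoise at (255,298) and (355,85), blue at (230,148). The red one is the pin.

```bash
python3 - <<'E'
from h import *
p,d,E=load("w10"); pp,r=pose(); c=cloud("wrist",d,E)
hsv=cv2.cvtColor(p,cv2.COLOR_RGB2HSV); m=cv2.inRange(hsv,(0,90,25),(10,255,255))|cv2.inRange(hsv,(170,90,25),(180,255,255)); m[:150]=0
mm=((m>0)&(c[...,2]>.110)&(c[...,2]<.12)).astype(np.uint8); ys,xs=np.where(mm); print(xs.min(),xs.max(),ys.min(),ys.max(),np.median(c[mm>0][:,2]))
uv=[[(xs.min()+xs.max())/2,(ys.min()+ys.max())/2]]; q=cast("wrist",uv,.114,E); print("head",q)
ys,xs=np.where(m>0);print("red",xs.min(),xs.max(),ys.min(),ys.max())
# handle base: on z=.055 near end of red
s=((c[...,2]>.046)&(c[...,2]<.053)).astype(np.uint8);s[:,:280]=0;s[:,365:]=0;s[:140]=0;s[240:]=0
k=max(cv2.findContours(s,0,2)[0],key=cv2.contourArea); rc=cv2.minAreaRect(k);print(rc,"stand centre",cast("wrist",[rc[0]],.05,E), np.linalg.norm(np.diff(cast("wrist",cv2.boxPoints(rc),.05,E),axis=0),axis=1))
P=q[0].copy(); 
plan(pp,r,np.array([P[0],P[1],.186]),toolR(bedR(115,0)),2,.05)
E
```

```text
312 331 210 229 0.11347803239652764
head [[0.53117359 0.33045759 0.114     ]]
red 257 331 195 383
((322.0, 196.5), (65.0, 70.0), 90.0) stand centre [[0.53190333 0.33131511 0.05      ]] [0.06894066 0.06928995 0.07399455]
[[[-0.0017,0.0011,0.0004],[-0.1,-0.1,0.3],0.05],[[-0.0017,0.001,0.0004],[-0.2,-0.1,0.2],0.05]]
```

```bash
python3 s.py; python3 - <<'E'
from h import *
p,r=pose(); plan(p,r,np.array([.5315,.3308,.12]),toolR(bedR(115,0)),3,.05)
E
```

```text
16.625 [0.5278 0.3326 0.1868] x [-0.431  0.902  0.004] z [-0.006  0.002 -1.   ] q [-0.9   0.43  0.33  1.72 -0.17  1.02 -0.07] F [-0.8 -1.   0.5] g 1.001
[[[-0.0012,0.001,0.0223],[-0.1,-0.1,0.2],0.05],[[-0.0011,0.0009,0.0222],[-0.1,-0.1,0.2],0.05],[[-0.0011,0.0008,0.0223],[-0.1,-0.0,0.1],0.05]]
```

```bash
python3 -m crank '[[[-0.001,0.001,0.022],[-0.1,-0.1,0.2],0.05],[[-0.001,0.001,0.022],[-0.1,-0.1,0.2],0.05],[[-0.001,0.001,0.022],[-0.1,0,0.1],0.05],[[0,0,0],[0,0,0],0.05],[[0,0,0],[0,0,0],0.05]]'>/dev/null;python3 s.py
python3 - <<'E'
from h import *
p,d,E=snap("wrist","w11"); pp,r=pose(); print(proj("wrist",[[.5315,.331,.114],[.5315,.331,.086]],E)); print("delta tool",r.inv().apply(np.array([.5315,.331,.086])-pp))
E
```

```text
17.25 [0.5349 0.3277 0.1232] x [-0.417  0.909  0.   ] z [ 0.004  0.002 -1.   ] q [-0.88  0.5   0.31  1.78 -0.19  0.89 -0.05] F [0.1 0.2 0.8] g 0.583
[[316.27748585 238.41323642]
 [316.23869861 221.47225903]]
delta tool [ 0.00408452 -0.0022521   0.03755685]
```

View pics/w11.png

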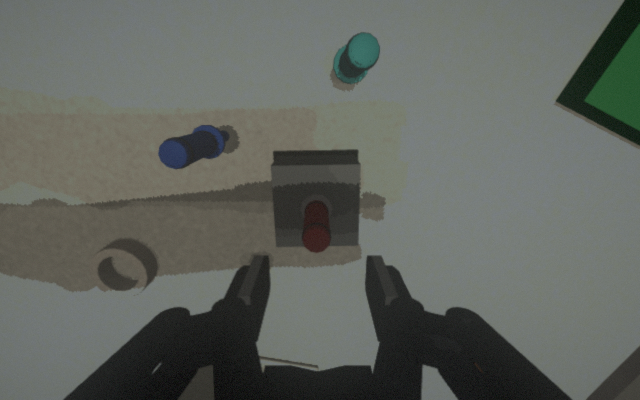

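The head is seen at (316,238), exactly where predicted. Descending and gripping.

```bash
python3 -m crank '[[[0.004,-0.002,0.02],[-0.1,0.2,0],0.05],[[0,0,0.025],[0,0,0],0.05],[[0,0,0.025],[0,0,0],0.05],[[0,0,0.017],[0,0,0],0.05],[[0,0,0],[0,0,0],0.05],[[0,0,0],[0,0,0],0.01],[[0,0,0],[0,0,0],0.01],[[0,0,0],[0,0,0],0.01],[[0,0,0],[0,0,0],0.01],[[0,0,0],[0,0,0],0.01]]' 70 >/dev/null;python3 s.py
```

```text
18.55 [0.5319 0.3322 0.0368] x [-0.418  0.909  0.004] z [ 0.005  0.007 -1.   ] q [-0.86  0.62  0.27  1.83 -0.24  0.72 -0.02] F [-0.7 -1.   6.4] g 0.19
```

```bash
python3 -m crank '[[[0,0,-0.015],[0,0,0],0.01],[[0,0,-0.025],[0,0,0],0.01],[[0,0,-0.05],[0,0,0],0.01],[[0,0,-0.05],[0,0,0],0.01],[[0,0,0],[0,0,0],0.01]]' 70 >/dev/null;python3 s.py
python3 - <<'E'
from h import *
p,d,E=snap("wrist","w12"); s=snap("scene","s12")[0]
cv2.imwrite("pics/s12c.png",cv2.resize(s[110:270,360:560,::-1],None,fx=4,fy=3.6,interpolation=cv2.INTER_CUBIC))
E
```

```text
19.175 [0.5331 0.3322 0.1809] x [-0.417  0.909  0.006] z [ 0.01   0.011 -1.   ] q [-0.91  0.44  0.34  1.74 -0.17  0.98 -0.07] F [-0.5 -0.  -1.2] g 0.192
```

View pics/w12.png

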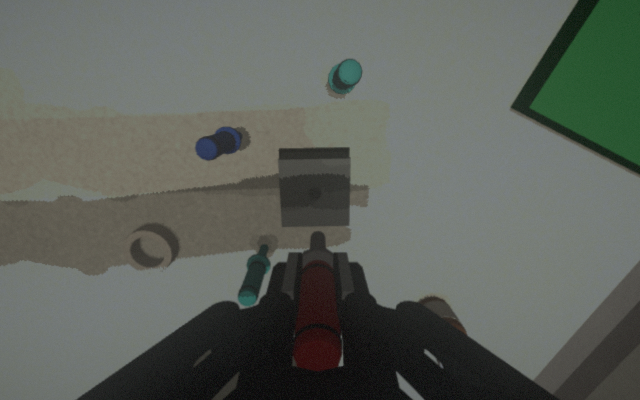

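View pics/s12c.png

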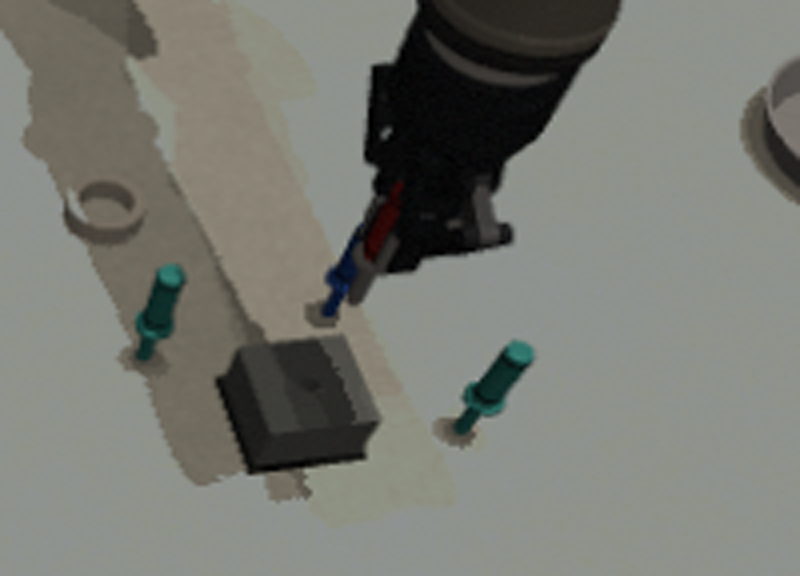

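Red pin held: shank tip near (318,236), head at (318,350). Next, check its alignment in the tool frame.

```bash
python3 - <<'E'
from h import *
p,d,E=load("w12"); pp,r=pose()
for z in (.03,.026,-.014,-.019,-.078): print(z,proj("wrist",[pp+r.apply([0,0,z])],E).round(1), proj("wrist",[pp+r.apply([-.009,0,z]),pp+r.apply([.009,0,z])],E).round(1)[:,1])
cv2.imwrite("pics/w12c.png",cv2.resize(np.clip(p[220:380,260:380,::-1].astype(float)*2,0,255).astype(np.uint8),None,fx=5,fy=3.7,interpolation=cv2.INTER_CUBIC))
c=cloud("wrist",d,E); t=r.inv().apply((c[230:375:4,318]-pp)); 
for v,x in zip(range(230,375,4),t.round(4)): print(v,x)
E
```

```text
0.03 [[314.2 228.9]] [240.6 216.8]
0.026 [[314.2 231.1]] [243.1 218.9]
-0.014 [[314.  259.7]] [273.8 245.1]
-0.019 [[314.  264.2]] [278.6 249.3]
-0.078 [[313.6 346.6]] [366.2 326. ]
230 [-0.064   0.0041  0.1768]
234 [0.0017 0.0025 0.0175]
238 [0.0023 0.0025 0.0098]
242 [0.0021 0.0024 0.0045]
246 [ 0.002   0.0023 -0.0009]
250 [ 0.01    0.0021 -0.0219]
254 [ 0.008   0.0021 -0.0225]
258 [ 0.0058  0.0021 -0.0228]
262 [ 0.0063  0.0021 -0.0278]
266 [ 0.0061  0.002  -0.0315]
270 [ 0.0061  0.002  -0.0354]
274 [ 0.0061  0.002  -0.0391]
278 [ 0.0068  0.0019 -0.0436]
282 [ 0.0062  0.0019 -0.046 ]
286 [ 0.0062  0.0019 -0.0492]
290 [ 0.0061  0.0018 -0.0521]
294 [ 0.0055  0.0018 -0.0542]
298 [ 0.0063  0.0018 -0.0582]
302 [ 0.0058  0.0018 -0.0601]
306 [ 0.0065  0.0017 -0.0636]
310 [ 0.0068  0.0017 -0.0665]
314 [ 0.0068  0.0017 -0.0689]
318 [ 0.0835  0.0007 -0.1663]
322 [ 0.0061  0.0016 -0.0725]
326 [ 0.0067  0.0016 -0.0754]
330 [ 0.006   0.0016 -0.0765]
334 [ 0.0063  0.0016 -0.0789]
338 [ 0.0059  0.0016 -0.0804]
342 [ 0.0052  0.0016 -0.0814]
346 [ 0.0032  0.0016 -0.0811]
350 [ 0.0018  0.0016 -0.0815]
354 [-0.0001  0.0016 -0.0813]
358 [-0.0014  0.0016 -0.0818]
362 [-0.0041  0.0016 -0.0808]
366 [-0.0058  0.0016 -0.081 ]
370 [-0.0059  0.0015 -0.0826]
374 [ 0.0105  0.0014 -0.0993]
```

View pics/w12c.png

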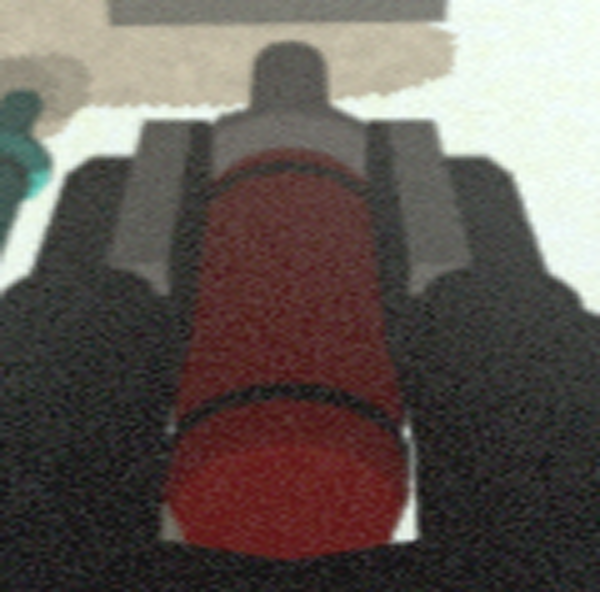

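```bash
cat >> h.py <<'E'
def X():
    """camera<-tool fixed transform from a simultaneous reading"""
    pp,r=pose(); T=np.eye(4);T[:3,:3]=r.as_matrix();T[:3,3]=pp; return np.linalg.inv(bot.calibration("wrist")["extrinsics"])@T
def toolpts(n,uvs):
    p,d,E=load(n); Tn=E@X(); q=pts("wrist",uvs,d,E); return (q-Tn[:3,3])@Tn[:3,:3]
E
python3 - <<'E'
from h import *
x=X(); print(x.round(4).tolist()); x0=np.array(bot.calibration("wrist")["extrinsics"])
for v in (238,246,260,286,306,330): print(v,toolpts("w12",[(318,v)]).round(4))
T=load("w12")[2]@x; print("TCP at w12",T[:3,3],"now",pose()[0])
for z in (.0265,-.02,-.05,-.08): print(z,proj("wrist",[(T@[0,0,z,1])[:3]],load("w12")[2]).round(1))
for v in (260,300,340,360):
    h=cv2.cvtColor(load("w12")[0],cv2.COLOR_RGB2HSV)[v]; k=np.where(((h[:,0]<10)|(h[:,0]>170))&(h[:,1]>110)&(h[:,2]>25))[0]; k=k[(k>285)&(k<350)]; print(v,k.min(),k.max())
g=cv2.cvtColor(load("w12")[0],cv2.COLOR_RGB2GRAY); print(g[240,302:334])
E
```

```text
[[0.0, 1.0, 0.0, 0.0011], [-0.9466, 0.0, -0.3224, 0.0272], [-0.3224, -0.0, 0.9466, 0.1799], [0.0, 0.0, 0.0, 1.0]]
238 [[ 0.0023 -0.0007  0.0144]]
246 [[ 0.002  -0.0007  0.0037]]
260 [[ 0.0062 -0.0008 -0.021 ]]
286 [[ 0.0062 -0.0008 -0.0446]]
306 [[ 0.0066 -0.0008 -0.059 ]]
330 [[ 0.0061 -0.0009 -0.0719]]
TCP at w12 [0.53310458 0.33217278 0.18091007] now [0.53037845 0.33093133 0.17627686]
0.0265 [[319.  233.5]]
-0.02 [[319.4 269.6]]
-0.05 [[319.9 305.6]]
-0.08 [[320.6 361.7]]Traceback (most recent call last):
  File "<stdin>", line 7, in <module>
    return umr_minimum(a, axis, None, out, keepdims, initial, where)
ValueError: zero-size array to reduction operation minimum which has no identity
```

The pin is straight in the jaws, and its tip sits at tool (-2.8, -0.8, +30.5) mm. Next, plan the hover over the slot.

```bash
python3 - <<'E'
from h import *
tip=np.array([-.0028,-.0008,.0305]); np.save("tip.npy",tip)
pp,r=pose(); Rt=toolR(B); a=pp+r.apply([0,0,-.08])
plan(a,r,frombed([.1517,-.0017,.06])-Rt.apply(tip),Rt,8,.01)
E
cat > f2.py <<'E'
from h import *
pp,r=pose(); tip=np.load("tip.npy")
print("tip in bed mm",(1000*tobed(pp+r.apply(tip))).round(1),"F tool",r.inv().apply(bot.get_obs()["contact_force"]).round(1),"rot to go",np.degrees((r.inv()*toolR(B)).as_rotvec()).round(2),"g",round(float(bot.get_obs()["gripper_width"]),3),"t",round(bot.get_obs()["t"],2))
E
```

```text
[[[-0.0402,-0.0116,0.0086],[-0.4,3.7,1.5],0.01],[[-0.041,-0.0107,0.0059],[-0.3,3.7,1.5],0.01],[[-0.0415,-0.0095,0.0031],[-0.4,3.7,1.5],0.01],[[-0.0418,-0.0085,0.0005],[-0.3,3.7,1.5],0.01],[[-0.042,-0.0074,-0.0024],[-0.4,3.7,1.4],0.01],[[-0.042,-0.0063,-0.0051],[-0.3,3.7,1.5],0.01],[[-0.0417,-0.0052,-0.0078],[-0.4,3.7,1.5],0.01],[[-0.0412,-0.0041,-0.0106],[-0.4,3.7,1.5],0.01]]
```

```bash
python3 -m crank '[[[0,0,-0.04],[0,0,0],0.01],[[0,0,-0.04],[0,0,0],0.01]]' 80 >/dev/null; python3 -m crank '[[[-0.04,-0.012,0.009],[-0.4,3.7,1.5],0.01],[[-0.041,-0.011,0.006],[-0.3,3.7,1.5],0.01],[[-0.042,-0.01,0.003],[-0.4,3.7,1.5],0.01],[[-0.042,-0.008,0],[-0.3,3.7,1.5],0.01],[[-0.042,-0.007,-0.002],[-0.4,3.7,1.4],0.01],[[-0.042,-0.006,-0.005],[-0.3,3.7,1.5],0.01],[[-0.042,-0.005,-0.008],[-0.4,3.7,1.5],0.01],[[-0.041,-0.004,-0.011],[-0.4,3.7,1.5],0.01],[[0,0,0],[0,0,0],0.01],[[0,0,0],[0,0,0],0.01]]' >/dev/null; python3 f2.py; python3 - <<'E'
from h import *
snap("wrist","w13")
E
```

```text
tip in bed mm [150.6  -1.6  58.6] F tool [0.2 1.  0.7] rot to go [-0.1  -0.03 -0.09] g 0.187 t 20.77
```

View pics/w13.png

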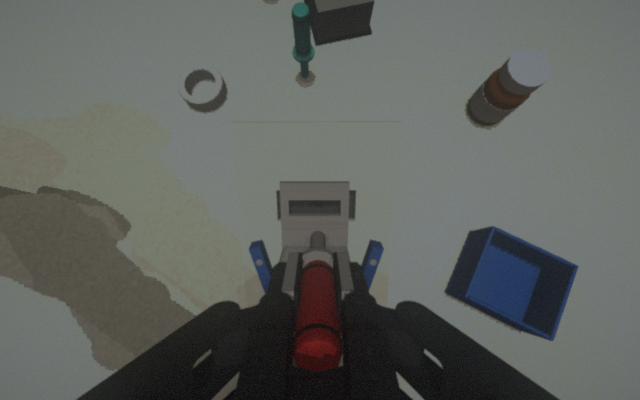

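The slot is at (314,208) and the pin tip at (318,235), still 58 mm above. Lowering to just above the tab.

```bash
python3 -m crank '[[[0.001,0,0.023],[0,0,0],0.01],[[0,0,0.023],[0,0,0],0.01],[[0,0,0],[0,0,0],0.01],[[0,0,0],[0,0,0],0.01]]' >/dev/null; python3 f2.py; python3 - <<'E'
from h import *
p,d,E=snap("wrist","w14")
cv2.imwrite("pics/w14c.png",cv2.resize(np.clip(p[150:300,250:390,::-1].astype(float)*2,0,255).astype(np.uint8),None,fx=5,fy=4,interpolation=cv2.INTER_CUBIC))
h=proj("wrist",[frombed([.1517,-.0017,-.012]),frombed([.1517,0,.006]),frombed([.1517,-.0017,.012])],E);print(h)
E
```

```text
tip in bed mm [152.4  -2.9  14.6] F tool [-0.2  0.1  0.5] rot to go [0.04 0.05 0.08] g 0.189 t 21.32
[[316.35028205 220.96832441]
 [313.90756584 230.31418958]
 [316.26816049 233.7671667 ]]
```

View pics/w14c.png

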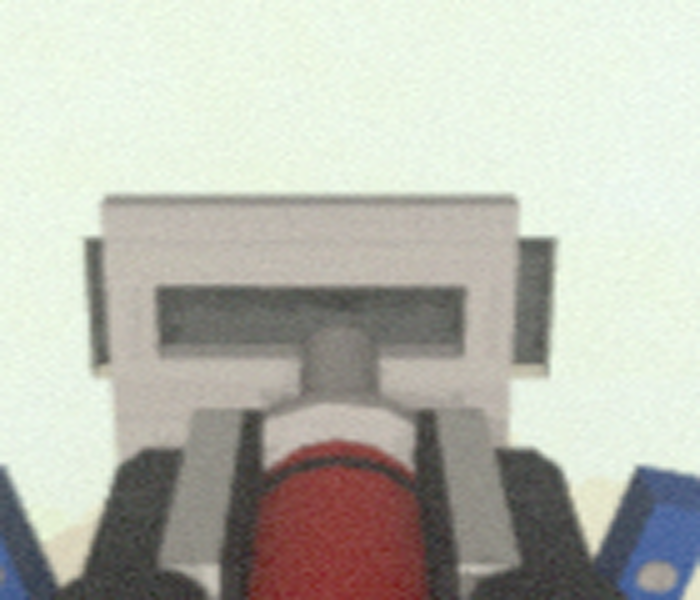

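The tip at column 318 lies over the slot, whose rows 222-239 are as predicted, but about 1 mm too far toward -y for the hole. I'll correct and enter the slot.

```bash
python3 -m crank '[[[-0.0005,-0.001,0.004],[0,0,0],0.01],[[0,0,0.004],[0,0,0],0.01],[[0,0,0],[0,0,0],0.01]]' >/dev/null; python3 f2.py; python3 -m crank '[[[0,0,0.004],[0,0,0],0.01],[[0,0,0.004],[0,0,0],0.01],[[0,0,0],[0,0,0],0.01]]' >/dev/null; python3 f2.py;  python3 -m crank '[[[0,0,0.004],[0,0,0],0.01],[[0,0,0.003],[0,0,0],0.01],[[0,0,0],[0,0,0],0.01]]' >/dev/null; python3 f2.py
```

```text
tip in bed mm [151.2  -1.1   5.7] F tool [-0.1 -1.1  0.5] rot to go [-0.01  0.02 -0.02] g 0.194 t 21.75
tip in bed mm [151.2  -1.1  -2.5] F tool [-0.9  0.2  0.3] rot to go [-0.02  0.01 -0.01] g 0.192 t 22.12
tip in bed mm [151.2  -1.2  -9.3] F tool [-0.3 -0.8  0.5] rot to go [-0.01  0.02 -0.01] g 0.19 t 22.5
```

```bash
python3 -m crank '[[[0,0.0005,0.002],[0,0,0],0.01],[[0,0,0],[0,0,0],0.01]]' >/dev/null; python3 f2.py; python3 -m crank '[[[0,0,0.002],[0,0,0],0.01],[[0,0,0],[0,0,0],0.01]]' >/dev/null; python3 f2.py;  python3 -m crank '[[[0,0,0.002],[0,0,0],0.01],[[0,0,0],[0,0,0],0.01]]' >/dev/null; python3 f2.py
```

```text
tip in bed mm [151.1  -1.9 -11. ] F tool [-0.3 -0.5  1.3] rot to go [ 0.02  0.03 -0.01] g 0.193 t 22.75
tip in bed mm [151.2  -1.8 -13.1] F tool [-1.3 -0.4  0.1] rot to go [ 0.01  0.03 -0.01] g 0.188 t 23.0
tip in bed mm [151.2  -1.8 -15.1] F tool [-0.2  0.1  1.6] rot to go [ 0.01  0.03 -0.01] g 0.194 t 23.25
```

The tip has passed below the keeper top (-12 mm) with no resistance, so it is in the hole. Pushing further, with force checks.

```bash
python3 -m crank '[[[0,0,0.003],[0,0,0],0.01],[[0,0,0],[0,0,0],0.01]]' >/dev/null; python3 f2.py; python3 -m crank '[[[0,0,0.003],[0,0,0],0.01],[[0,0,0.003],[0,0,0],0.01],[[0,0,0],[0,0,0],0.01]]' >/dev/null; python3 f2.py;  python3 -m crank '[[[0,0,0.004],[0,0,0],0.01],[[0,0,0.004],[0,0,0],0.01],[[0,0,0],[0,0,0],0.01]]' >/dev/null; python3 f2.py; python3 -m crank '[[[0,0,0.003],[0,0,0],0.01],[[0,0,0.002],[0,0,0],0.01],[[0,0,0],[0,0,0],0.01]]' >/dev/null; python3 f2.py
```

```text
tip in bed mm [151.3  -1.8 -18.3] F tool [ 0.8 -0.6  0.7] rot to go [-0.    0.02 -0.01] g 0.189 t 23.5
tip in bed mm [151.3  -1.8 -24.3] F tool [0.2 1.3 1.3] rot to go [-0.    0.02 -0.01] g 0.192 t 23.88
tip in bed mm [151.2  -1.8 -32.5] F tool [1.  0.8 1.2] rot to go [-0.01  0.02 -0.01] g 0.189 t 24.25
tip in bed mm [151.2  -1.9 -37.2] F tool [1.4 1.  1.1] rot to go [ 0.01  0.03 -0.01] g 0.187 t 24.62
```

```bash
python3 -m crank '[[[0,0,0.001],[0,0,0],0.01],[[0,0,0],[0,0,0],0.01]]' >/dev/null; python3 f2.py; python3 -m crank '[[[0,0,0.001],[0,0,0],0.01],[[0,0,0],[0,0,0],0.01]]' >/dev/null; python3 f2.py; python3 -m crank '[[[0,0,0.001],[0,0,0],0.01],[[0,0,0],[0,0,0],0.01]]' >/dev/null; python3 f2.py
```

```text
tip in bed mm [151.1  -1.9 -37.4] F tool [ 2.9 -1.2 -3.8] rot to go [ 0.04  0.03 -0.01] g 0.193 t 24.88
tip in bed mm [151.1  -2.  -37.5] F tool [ 4.5 -3.3 -9.2] rot to go [ 0.08  0.02 -0.01] g 0.187 t 25.12
tip in bed mm [151.1  -2.1 -37.5] F tool [  5.5  -4.8 -15.5] rot to go [ 0.11  0.01 -0.01] g 0.19 t 25.38
```

The collar has seated firmly (15 N at -37.5 mm). Releasing and retreating square to the slope.

```bash
python3 -m crank '[[[0,0,-0.002],[0,0,0],0.01],[[0,0,0],[0,0,0],0.05],[[0,0,0],[0,0,0],0.05],[[0,0,0],[0,0,0],0.05],[[0,0,-0.02],[0,0,0],0.05],[[0,0,-0.04],[0,0,0],0.05],[[0,0,-0.05],[0,0,0],0.05],[[0,0,-0.03],[0,0,0],0.05],[[0,0,0],[0,0,0],0.05],[[0,0,0],[0,0,0],0.05]]' >/dev/null; python3 s.py; python3 - <<'E'
from h import *
p,d,E=snap("wrist","w15"); s,ds,Es=snap("scene","s15"); 
cv2.imwrite("pics/s15c.png",cv2.resize(s[120:300,180:420,::-1],None,fx=3.3,fy=3.3,interpolation=cv2.INTER_CUBIC))
c=cloud("wrist",d,E); b=tobed(c.reshape(-1,3)).reshape(400,640,3); hsv=cv2.cvtColor(p,cv2.COLOR_RGB2HSV)
m=((hsv[...,0]<10)|(hsv[...,0]>170))&(hsv[...,1]>110)&(d>0)&(b[...,2]>.064)&(b[...,2]<.075); print("head in bed (expect 152,hole,70)",b[m].mean(0).round(4),m.sum())
print("t",bot.get_obs()["t"])
E
```

```text
26.625 [ 0.5845 -0.0209  0.2216] x [-0.189  0.845  0.5  ] z [-0.109  0.488 -0.866] q [-0.09  0.49  0.41  1.68 -0.66  1.36  0.78] F [-0.7 -0.  -0.2] g 0.582
head in bed (expect 152,hole,70) [ 0.1461 -0.0012  0.0701] 337
t 26.725
```

View pics/w15.png

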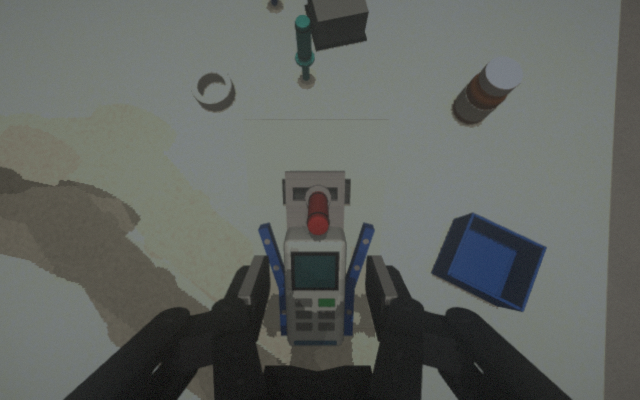

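View pics/s15c.png

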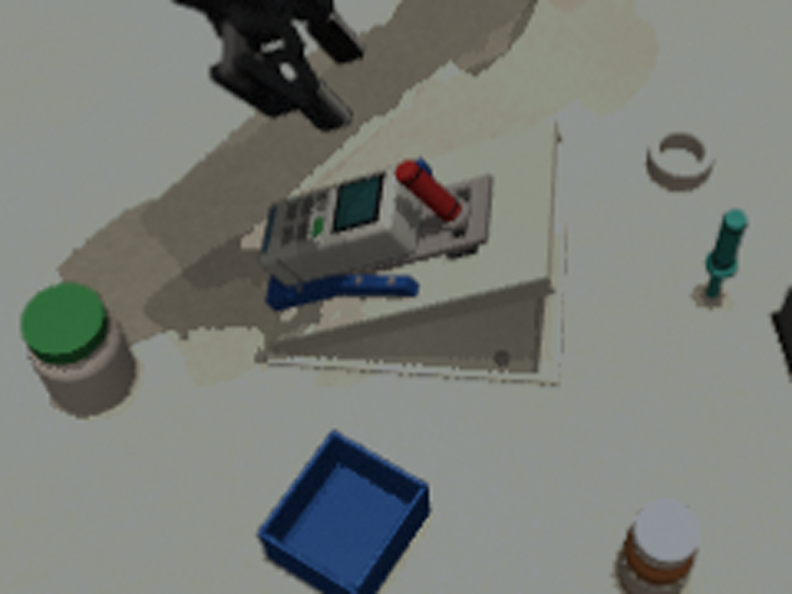

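The pin stands through the slot with its collar down, and its head is 70 mm above the bed. A slight downhill lean of about 3° fits the hole clearance. One last numeric check of the pump and the bystanders.

```bash
python3 - <<'E'
from h import *
p,d,E=load("w15"); c=cloud("wrist",d,E); b=tobed(c.reshape(-1,3)).reshape(400,640,3)
q=b[(b[...,2]>.04)&(b[...,2]<.05)&(b[...,0]>-.02)&(b[...,0]<.14)&(abs(b[...,1])<.04)]
print("pump top: x",np.percentile(q[:,0],[1,99]).round(4),"y",np.percentile(q[:,1],[1,99]).round(4)); A=np.c_[q[:,:2],np.ones(len(q))]; print(np.linalg.lstsq(A,q[:,2],rcond=None)[0].round(4))
t=b[(b[...,2]>.003)&(b[...,2]<.009)&(b[...,0]>.125)&(b[...,0]<.2)&(abs(b[...,1])<.028)]; print("tab end x (173.5..174 expected)",np.percentile(t[:,0],[99]).round(4), "tab y",np.percentile(t[:,1],[1,99]).round(4))
m=cv2.inRange(cv2.cvtColor(p,cv2.COLOR_RGB2HSV),(0,110,40),(9,255,255)); r=b[(m>0)&(b[...,0]>.1)&(b[...,2]>.008)&(b[...,2]<.08)]
for z in (.02,.035,.05,.062): k=r[abs(r[:,2]-z)<.005]; print(z,k.mean(0).round(4) if len(k) else None)
a=load("scene0")[0].astype(int); s=load("s15")[0].astype(int); df=(abs(a-s).sum(2)>60)
for n,(x,y) in dict(tub=(202,222),bin=(285,277),bottle=(380,286),tape=(386,168)).items(): print(n,df[y-15:y+15,x-15:x+15].mean().round(3))
E
```

```text
pump top: x [0.0044 0.1193] y [-0.0267  0.0293]
[-0.0042  0.0013  0.0463]
tab end x (173.5..174 expected) [0.174] tab y [-0.0271  0.0275]
0.02 [0.1567 0.0016 0.0244]
0.035 [ 0.1556 -0.0013  0.0354]
0.05 [ 0.1543 -0.001   0.0498]
0.062 [ 0.1536 -0.0007  0.06  ]
tub 0.06
bin 0.0
bottle 0.0
tape 0.0
```

Everything is undisturbed; the small tub difference is likely the shifted shadow or reflection. The lean estimate is noisy, so I'll fit it properly along the handle's front line and in the scene view.

```bash
python3 - <<'E'
from h import *
for n in ("wrist","scene"):
    nm={"wrist":"w15","scene":"s15"}[n]; p,d,E=load(nm); b=tobed(cloud(n,d,E).reshape(-1,3)).reshape(400,640,3)
    hsv=cv2.cvtColor(p,cv2.COLOR_RGB2HSV); m=(((hsv[...,0]<10)|(hsv[...,0]>170))&(hsv[...,1]>110))
    k=m&(abs(b[...,0]-.15)<.03)&(abs(b[...,1])<.02)&(b[...,2]>.014)&(b[...,2]<.067)
    q=b[k]; print(n,len(q))
    from scipy.optimize import least_squares
    # known-radius cylinder: axis x=a+bz, y=c+dz
    f=lambda s:np.hypot((q[:,0]-s[0]-s[1]*q[:,2]),(q[:,1]-s[2]-s[3]*q[:,2]))-.009
    r=least_squares(f,[.148,0,0,0],loss="soft_l1",f_scale=.001); s=r.x
    print("axis x at z=0",s[0].round(4),"lean x deg",np.degrees(s[1]).round(2),"y",s[2].round(4),"lean y",np.degrees(s[3]).round(2),"rms",np.sqrt((f(s)**2).mean()).round(4))
E
```

```text
wrist 210
axis x at z=0 0.1502 lean x deg -4.79 y -0.0015 lean y 0.04 rms 0.0003
scene 124
axis x at z=0 0.1495 lean x deg -4.56 y -0.0032 lean y -0.11 rms 0.001
```

The lean is about 4.7° downhill in both views. That is what the hole clearance allows and within the 7° limit. Handing in.

```bash
python3 - <<'E'
from station import bot
print(bot.get_obs()["t"]); print(bot.hand_in())
E
```

```text
26.725
the job is handed in; nothing more can be done
None
```

The pump is home on the stop and locked with the red pin, and I handed the job in at 26.7 s. No verdict was reported.

**What I did**
- **Pump:** I laid it on the bed tab uphill and slid it down between the guides onto the stop.
- **Pin:** I put the red-handled pin square to the slope through the slot. The wrist camera had already shown the hole at about y = -2 mm, before the pump went in and again through the slot. The tip went straight in without a feeling search, until the collar seated at about 15 N with the tip at -37.5 mm. Then I let go and backed off.

**What went wrong on the way**
- **First grasp:** The fingertips sit 31-40 mm behind the reported tool point, not 14 mm ahead as described. The first grasp closed on air above the pump; I measured the offset and corrected for it.
- **Jam in the guides:** The fingers wedged between the flared guides about 13 mm short of the stop, with readings up to about 32 N along the slope and 26 N square to it. I backed off, regripped 11 mm higher and finished the slide.

**Last checks**
- **Pump:** its tab end is at x = 174 mm, as expected when home. The top is flat on the bed within about 0.3°, and the pump is about 1 mm off centre.
- **Pin:** its head is 70 mm above the bed, so the tip is about -37.5 mm. It leans about 4.7° downhill within its hole clearance, less than the 7° limit but not perfectly square. My first rough estimate of the lean was about 3°; the fits in the wrist and scene views gave 4.8° and 4.6°.
- **Bystanders:** in the scene camera, the bottle, bin and tape roll show no change. The tub's patch differed in 6% of its pixels, which I took for shadow. I did not measure the tub's position separately.
- **Robot:** it was clear of everything when I handed in.

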